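# Set the clicker of a shock absorber

### The job

Reset the damping of the shock absorber that lies in the wooden cradle: turn the fluted knob on its head clockwise, gently, until it comes up against its stop (never force it), then back it out exactly four clicks and let go of it. Then put the black dust cap over the knob, fully home on the head, and leave everything else on the bench where it is.

Things in the scene. Friction and masses are not known exactly. Their poses are not given: they have to be found in the camera images.
- head_top (a point): Point on the knob's axis, on the flat aluminium top of the shock's head (58 x 62 mm, 84 mm above the bench); z up. Round it stands a fixed collar, 41 mm across, 5 mm high, chamfered. The flat is free all round and nothing of the shock but the knob stands higher. The dust cap's rim comes to rest here.
- knob_grip (a point): Middle of the adjuster knob, on its upright axis, 17 mm above the flat; fixed, does not turn. Knob: round, dark, fluted, unmarked, 38 mm across, from 7 to 28 mm above the flat. Clockwise from above = in. 20 deg (0.349 rad) a click; a ball detent holds it with about 0.1 N m, jerking more for a moment. The stop is click zero; start 3 to 6 clicks out, not readable. At the stop torque rises steeply: over 0.55 N m is forcing.
- shock: Shock absorber with coil spring and side reservoir, bolted in a plywood cradle (150 x 285 mm) that does not move. Origin on the bench right under the knob's axis; z up; the spring runs from the head along -y (to y = -0.22), the reservoir lies beside it on the +x side (to x = 0.10), the upper eye at y = +0.07. Carries the knob.
- stop_pin: Hidden steel pin inside the head, fixed, 17 mm from the knob's axis. The knob's lug runs against it at the clockwise end of the travel; 0.1 N m on the knob is about 6 N on the pin (over 36 N is forcing it). The detent alone leaves some 2 N there when the knob rests at its stop.
- needle (a joint): Lift in m of the damping needle inside, driven by the knob's thread: 0 at the stop, + out, 0.000025 m (0.025 mm) a click, so four clicks are 0.0001. Too small for the reading, which is noisy by far more than a click: clicks must be felt or counted at the knob.
- dust_cap: Loose black plastic dust cap, a round cup standing open side down on the bench to the left or to the right of the shock: 50 mm outside, 44 mm inside, 36 mm high, walls 3 mm, inner depth 32 mm, fine ribs round it, about 50 g. Origin in the centre of its open rim (the underside), z up. Seated, its rim lies on the head's flat round the collar, centred, with 1.5 mm play all round.
- bearing: Bystander: ball bearing lying flat, steel ring 62 mm across, 16 mm high, hole in the middle, on the side of the shock where the cap is not. Origin under its centre.
- piston: Bystander: engine piston, 66 mm across, 57 mm high, to the right. Origin under its centre.
- valve_spring: Bystander: upright coil spring, 30 mm across, 42 mm high, to the right. Origin under its centre.
- spanner: Bystander: spanner 165 mm long, lying near the front edge to the left. Origin under its centre.
- screwdriver: Bystander: screwdriver with black handle, 165 mm long, lying along the front edge. Origin under its centre.
Mind the look-alikes: they are no part of the job. Several things have the shape of the dust_cap; the one meant has the colours described above.

How it is judged:
By the outcome, as a careful person would: the job done as asked, in the order asked, and still so for the second after the job is handed in, with the robot touching nothing.
It also fails if it takes over 72 s, if anything falls off the work surface, if the arm or the gripper's body presses on something with over 40 N, if the wrist force passes 120 N, or if a joint passes its speed limit or range.

### The arm

A 6-joint arm with a two-finger parallel gripper is mounted at the origin on a cart in front of the work surface, level with it; the furniture and walls round the work are solid. World frame = base frame: x ahead of the robot, y to its left, z up, the work surface at z = 0. Lengths are in m, angles in rad, forces in N, time in s.
With the tool pointing down it reaches from about 0.35 to 0.775 m from the base axis. Payload 7.3 kg.
Tool frame: the origin (TCP) lies at the very end of the fingers, on their centre line; the grasp point (between the pads) lies 19 mm behind it (robot.tcp_to_grasp is the distance from the TCP to the grasp point, in m); z points along the fingers, y is the direction in which the jaws open and shut (so a half turn about z gives the same grasp; the last joint's range is limited). The gripper opens to 92 mm and grips with 3 to 60 N. Pads are 19 mm wide; open, the fingers measure 130 mm over their backs; the gripper's body (75 mm by 190 mm) begins 47 mm behind the grasp point.
Start: joints at [0.998, 0.342, 1.524, -0, 1.275, -0.146], TCP at [0.217, 0.478, 0.227] pointing down, gripper open.
Joint ranges: [-2.53, 2.53], [-0.77, 2.02], [0.04, 2.7], [-1, 4.14], [0.28, 2.66], [-3.11, 3.11]. Speed limits (rad/s): [2.57, 2.57, 3.14, 3.14, 3.14, 3.14].

### API

Orientations are given as [roll, pitch, yaw] about the fixed x, y, z axes, in that order (R = Rz(yaw) Ry(pitch) Rx(roll)).
In Python, from cell import robot gives the robot as it stands.
- The arm moves only by the tool arm_command, never from a script. Its argument "motion" is a list that holds one entry, the list of rows, each a list of 7 numbers: the turn, a rotation vector about the tool's x, y, z in units of 90 degrees (1.0 is 90 degrees), then the shift along the tool's x, y, z in units of 30 cm (1.0 is 30 cm), then the opening, from -1 (shut) to 1 (fully open). In form: [[[wx, wy, wz, tx, ty, tz, grip], ...]]. A call has 1 to 8 rows; each row is the pose to reach, as a shift and turn from the pose commanded when the call began, along the tool's axes at that moment; what a row does not reach only later rows make up. A row lasts 1/10 s, in which the tool goes at most 50 mm and 8.59 degrees, less where a joint would pass 70% of its speed; a pose out of reach is approached as far as the arm can. A call with a number of a shift or a turn outside -1 to 1 is refused whole. A call with a gripper value outside its range is refused whole. The fingers move at their own pace and stop on an object; "grip_force" is the grip in N (left out, the last holds). Time passes only in rows, so rows that repeat a pose let the fingers close. It gives the time, the measured TCP pose, the force and the opening at its end, in the units of the state.
- robot.observe(): the state, without advancing time (a new reading comes with each control period).
- robot.read_camera(name): name is "scene" or "top"; returns a dict with "image" (420x560x3 uint8, red, green, blue), "z_map" (420x560 float32, m along the optical axis (not along the pixel's ray), 0 where there is no reading), "fov_y" (degrees; the focal length in pixels is half the picture's height over the tangent of half this angle, whatever the lens; pixels are square), "cx", "cy" (the principal point, pixels), "cam_to_world" (4x4, takes a point from camera to world coordinates). Camera axes: x right, y down, z forward; pixel columns grow to the right and rows downward; lengths in m; the calibration is good to about 2 mm. A picture is of the moment at which its call begins.
- robot.hand_in(): hands the job in, once; it reports no verdict.
The state is a dict: "time": time; "qpos": joint angles; "qvel": joint speeds; "joint_efforts": joint torques, N m; "tool_pos": TCP position; "tool_rot": TCP orientation; "contact_force": force on the tool from outside, world axes, zero at the start; "torque": the same for the moment, N m; "opening": finger opening in m.
Only numpy, scipy, OpenCV 4.12 (cv2) and the standard library are available. Lean on these libraries where they do the work, as an engineer would, in place of code of your own. Each camera call takes 0.05 s, during which the arm holds its last target.

## Working session

There is one attempt and no reset: what is moved stays moved. The work goes in short steps, Python scripts to look and compute and a tool call to move; the robot and the scene stay as the last step left them, time stands still between calls to the robot, and variables do not carry over. Pictures are saved under pics/ and viewed, and the job is handed in when it is done.

Besides the shell and the picture viewer there is one more tool, called after "Emit:" as name(argument=value, ...) on one line, values as JSON. arm_command: Moves the arm, as the interface text tells. Its arguments: {"type":"object","properties":{"motion":{"type":"array"},"grip_force":{"type":"number"}},"required":["motion"]}

```bash
mkdir -p pics; ls; python3 - <<'E'
from cell import robot
import cv2
print(robot.observe())
for n in("scene","top"):
    c=robot.read_camera(n); cv2.imwrite(f"pics/{n}0.png",c["image"][:,:,::-1]); print(n,c["fov_y"],c["cx"],c["cy"],c["cam_to_world"])
E
```

```text
pics
{'time': 0.0, 'qpos': array([ 9.97976205e-01,  3.42745015e-01,  1.52501127e+00, -1.77680110e-05,
        1.27540853e+00, -1.46007566e-01]), 'qvel': array([ 8.97893898e-04, -2.47637872e-04,  1.59066665e-04,  8.99867362e-04,
        5.50565345e-05,  2.77182411e-03]), 'joint_efforts': array([-2.17952487e-05, -4.31239700e+01, -2.44218493e+01,  7.19089690e-02,
        5.59267402e-02, -9.50873232e-05]), 'tool_pos': array([0.21709942, 0.47756034, 0.22603541]), 'tool_rot': array([-3.14003475e+00, -2.11922371e-04,  2.71478512e+00]), 'contact_force': array([ 0.62621525, -0.45387923,  0.78078482]), 'torque': array([-0.00974667,  0.11978321,  0.08291481]), 'opening': 0.09171515706098847}
scene 54.856861425726215 274.18422034327523 206.56678260173095 [[ 0.86017022 -0.22655025  0.45692688 -0.05624592]
 [-0.5099207  -0.36554608  0.77868925 -1.01020243]
 [-0.00938441 -0.90280178 -0.42995452  0.61586288]
 [ 0.          0.          0.          1.        ]]
top 42.85939711665153 274.2020221541834 209.73251225982037 [[-1.51311681e-02 -9.79916044e-01  1.98835597e-01  1.94161528e-01]
 [-9.99885499e-01  1.47904156e-02 -3.19897429e-03 -5.67583771e-02]
 [ 1.93865116e-04 -1.98861234e-01 -9.80027638e-01  1.46230962e+00]
 [ 0.00000000e+00  0.00000000e+00  0.00000000e+00  1.00000000e+00]]
```

View pics/scene0.png

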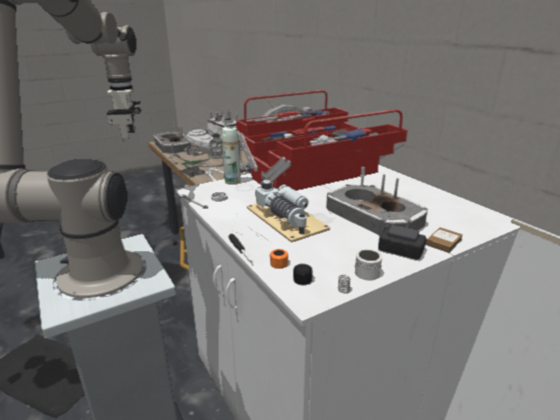

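View pics/top0.png

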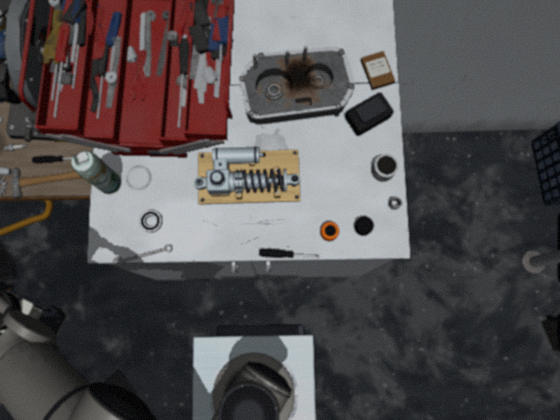

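The top view shows the shock at about (230,180), with its head and knob at about (217,178). The black cup is at about (363,225) on the right, the orange look-alike at (330,231), and the bearing at (151,220) on the left. Next I'll enlarge these areas.

```bash
cat > h.py <<'E'
import numpy as np,cv2
from cell import robot
def pts(c):
    z=c["z_map"];H,W=z.shape;f=H/2/np.tan(np.radians(c["fov_y"]/2))
    u,v=np.meshgrid(np.arange(W),np.arange(H))
    P=np.stack([(u-c["cx"])/f*z,(v-c["cy"])/f*z,z,np.ones_like(z)],-1)
    return (P@c["cam_to_world"].T)[...,:3]
def proj(c,p):
    f=210/np.tan(np.radians(c["fov_y"]/2)); q=np.linalg.inv(c["cam_to_world"])@np.append(p,1)
    return q[0]/q[2]*f+c["cx"],q[1]/q[2]*f+c["cy"]
def pix(c,u,v,zw):
    # intersection of ray with plane z=zw
    f=210/np.tan(np.radians(c["fov_y"]/2)); M=c["cam_to_world"]
    d=M[:3,:3]@np.array([(u-c["cx"])/f,(v-c["cy"])/f,1]); o=M[:3,3]
    return o+d*(zw-o[2])/d[2]
def crop(c,u0,v0,w,h,s,name):
    im=c["image"][v0:v0+h,u0:u0+w,::-1]
    cv2.imwrite("pics/"+name,cv2.resize(im,None,fx=s,fy=s,interpolation=cv2.INTER_CUBIC))
E
python3 - <<'E'
from h import *
c=robot.read_camera("top"); P=pts(c)
crop(c,190,140,120,70,6,"t1.png"); crop(c,310,200,80,50,8,"t2.png")
s=robot.read_camera("scene"); crop(s,240,150,100,90,6,"s1.png")
Q=pts(s)
for nm,X in(("top",P),("scene",Q)):
    m=(X[...,2]>.098)&(X[...,2]<.125)&(abs(X[...,0]-.42)<.2)&(abs(X[...,1])<.2)
    vv,uu=np.where(m); print(nm,[(u,v,X[v,u].round(3)) for u,v in zip(uu,vv)][:60])
    print(nm,"cap",end=" ")
    m=(X[...,2]>.028)&(X[...,2]<.045)&(c["image" ].max(-1)<60 if nm=="top" else s["image"].max(-1)<60)
    m&=(X[...,0]>.2)&(X[...,0]<.6)
    n,l,st,ce=cv2.connectedComponentsWithStats(m.astype(np.uint8))
    for i in range(1,n):
        if st[i,4]>25:print(st[i],ce[i],X[l==i].mean(0),X[l==i].min(0),X[l==i].max(0))
E
```

```text
top [(np.int64(215), np.int64(170), array([0.577, 0.092, 0.108])), (np.int64(216), np.int64(170), array([0.577, 0.09 , 0.111])), (np.int64(218), np.int64(170), array([0.576, 0.084, 0.112])), (np.int64(213), np.int64(171), array([0.573, 0.097, 0.116])), (np.int64(214), np.int64(171), array([0.572, 0.094, 0.118])), (np.int64(215), np.int64(171), array([0.574, 0.092, 0.11 ])), (np.int64(216), np.int64(171), array([0.574, 0.09 , 0.109])), (np.int64(217), np.int64(171), array([0.576, 0.088, 0.104])), (np.int64(218), np.int64(171), array([0.574, 0.084, 0.111])), (np.int64(219), np.int64(171), array([0.574, 0.082, 0.11 ])), (np.int64(220), np.int64(171), array([0.574, 0.079, 0.109])), (np.int64(211), np.int64(172), array([0.571, 0.102, 0.114])), (np.int64(212), np.int64(172), array([0.571, 0.1  , 0.113])), (np.int64(213), np.int64(172), array([0.571, 0.097, 0.114])), (np.int64(214), np.int64(172), array([0.571, 0.094, 0.114])), (np.int64(215), np.int64(172), array([0.57 , 0.092, 0.115])), (np.int64(217), np.int64(172), array([0.57 , 0.087, 0.114])), (np.int64(218), np.int64(172), array([0.5
[... 6302 characters left out ...]
array([0.57 , 0.076, 0.103])), (np.int64(272), np.int64(184), array([0.576, 0.081, 0.099])), (np.int64(262), np.int64(185), array([0.54 , 0.085, 0.102])), (np.int64(263), np.int64(185), array([0.546, 0.089, 0.1  ])), (np.int64(264), np.int64(185), array([0.542, 0.075, 0.105])), (np.int64(265), np.int64(185), array([0.544, 0.07 , 0.107])), (np.int64(266), np.int64(185), array([0.548, 0.072, 0.105])), (np.int64(267), np.int64(185), array([0.551, 0.07 , 0.105])), (np.int64(268), np.int64(185), array([0.554, 0.069, 0.105]))]
scene cap [294 265  17  12 162] [302.32716049 270.25925926] [ 0.43231658 -0.31384417  0.03431901] [ 0.41350807 -0.33330463  0.02802431] [ 0.45487827 -0.28900627  0.0388565 ]
```

View pics/t1.png

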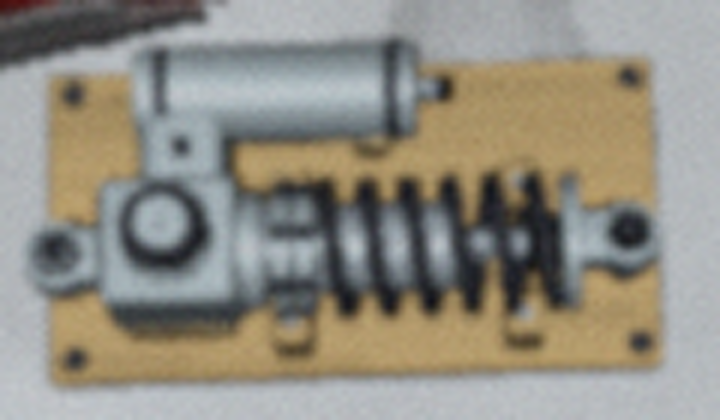

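View pics/t2.png

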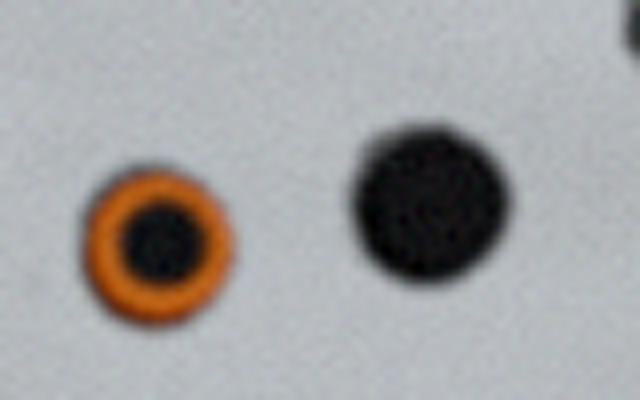

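View pics/s1.png

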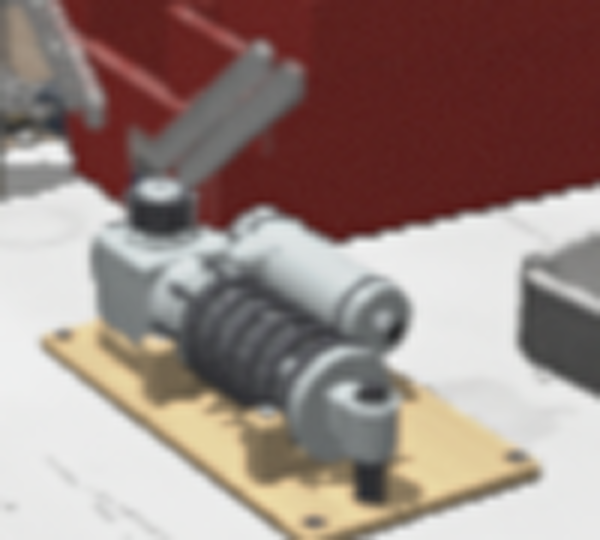

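```bash
python3 - <<'E'
from h import *
c=robot.read_camera("top"); P=pts(c); s=robot.read_camera("scene"); Q=pts(s)
for nm,X in(("top",P),("scene",Q)):
    m=(X[...,2]>.103)&(X[...,2]<.125)&(abs(X[...,0]-.557)<.05)&(abs(X[...,1]-.085)<.05)
    A=X[m]; print(nm,m.sum(),A.mean(0),np.median(A,0),A.min(0),A.max(0))
    vv,uu=np.where(m); (x,y),r=cv2.minEnclosingCircle(np.c_[uu,vv].astype(np.float32)); print(x,y,r,uu.mean(),vv.mean())
for uv in[(217.5,178)]: print(pix(c,*uv,.112))
print(pix(c,363.8,224.9,.036))
# scene cap, flat heights, shock yaw via wood edges
w=c["image"].astype(int); m=(w[...,0]-w[...,2]>40)&(abs(P[...,2])<.03)&(abs(P[...,0]-.55)<.12)&(P[...,1]>-.15)&(P[...,1]<.15)
vv,uu=np.where(m); r=cv2.minAreaRect(np.c_[uu,vv].astype(np.float32)); print(r)
print([pix(c,*q,.015).round(3) for q in cv2.boxPoints(r)])
E
```

```text
top 160 [0.55799739 0.0878988  0.11208625] [0.55754083 0.08774446 0.11217334] [0.54050109 0.07054651 0.10315231] [0.57732843 0.10576891 0.12104739]
216.5 176.8333282470703 7.322065830230713 216.51875 176.8
scene 57 [0.55589454 0.08126343 0.1092722 ] [0.55540489 0.07852415 0.11042621] [0.5390036  0.06707237 0.10331512] [0.57504622 0.10135905 0.11371872]
266.5 182.5 5.522780418395996 266.5964912280702 182.4561403508772
[0.55473997 0.0853339  0.112     ]
[ 0.43803095 -0.30308496  0.036     ]
((248.45040893554688, 176.3651123046875), (50.85544204711914, 100.46903228759766), 88.26429748535156)
[array([0.656, 0.152, 0.015]), array([ 0.661, -0.131,  0.015]), array([ 0.514, -0.132,  0.015]), array([0.509, 0.146, 0.015])]
```

```bash
cat >> h.py <<'E'
def mv(target,yaw_t=None,cur=None,yaw=None):
    o=robot.observe(); p=o["tool_pos"] if cur is None else np.array(cur); y=o["tool_rot"][2] if yaw is None else yaw
    d=np.array(target)-p; ax=np.array([np.cos(y),np.sin(y),0]); ay=np.array([np.sin(y),-np.cos(y),0])
    w=0 if yaw_t is None else -((yaw_t-y+np.pi)%(2*np.pi)-np.pi)/(np.pi/2)
    print("wz %.4f t %.4f %.4f %.4f"%(w,d@ax/.3,d@ay/.3,-d[2]/.3), "dist",np.linalg.norm(d))
E
python3 - <<'E'
from h import *
c=robot.read_camera("top"); P=pts(c); s=robot.read_camera("scene"); Q=pts(s)
A=np.r_[P.reshape(-1,3),Q.reshape(-1,3)]
g=[]
for y in np.arange(.4,-.4,-.05):
    print("%.2f"%y,[ "%.2f"%(max([0]+list(A[(abs(A[:,0]-x)<.025)&(abs(A[:,1]-y)<.025)][:,2]))) for x in np.arange(.3,.85,.05)])
print(np.arange(.3,.85,.05).round(2))
for u,v in((217,150),(217,148),(217,145),(217,140)): print(P[v,u])
mv([.558,.087,.2])
for i in range(6):
    robot.read_camera("top"); o=robot.observe(); print(o["time"],o["contact_force"].round(2),o["torque"].round(3),o["joint_efforts"].round(3),o["tool_rot"].round(4),o["tool_pos"].round(4))
E
```

```text
0.40 ['0.00', '0.01', '0.01', '0.01', '0.01', '0.23', '0.23', '0.22', '0.22', '0.23', '0.23']
0.35 ['0.00', '0.01', '0.01', '0.01', '0.01', '0.23', '0.23', '0.17', '0.17', '0.17', '0.18']
0.30 ['0.00', '0.01', '0.01', '0.02', '0.03', '0.01', '0.01', '0.11', '0.01', '0.01', '0.08']
0.25 ['0.00', '0.01', '0.01', '0.02', '0.02', '0.01', '0.01', '0.17', '0.17', '0.01', '0.01']
0.20 ['0.00', '0.01', '0.01', '0.01', '0.01', '0.01', '0.01', '0.17', '0.17', '0.17', '0.17']
0.15 ['0.00', '0.01', '0.01', '0.01', '0.02', '0.08', '0.02', '0.23', '0.23', '0.23', '0.22']
0.10 ['0.00', '0.01', '0.01', '0.01', '0.02', '0.12', '0.11', '0.23', '0.18', '0.23', '0.24']
0.05 ['0.00', '0.01', '0.01', '0.01', '0.05', '0.12', '0.09', '0.23', '0.31', '0.31', '0.31']
0.00 ['0.00', '0.03', '0.02', '0.01', '0.03', '0.09', '0.09', '0.08', '0.01', '0.06', '0.06']
-0.05 ['0.00', '0.03', '0.03', '0.01', '0.05', '0.09', '0.09', '0.07', '0.01', '0.07', '0.06']
-0.10 ['0.00', '0.03', '0.02', '0.01', '0.05', '0.09', '0.09', '0.02', '0.01', '0.07', '0.07']
-0.15 ['0.00', '0.02', '0.01', '0.01', '0.02', '0.08', '0.02', '
[... 956 characters left out ...]
] [0.2173 0.4779 0.2267]
0.55 [-0.2   0.14 -0.18] [-0.003  0.005  0.013] [-2.0000e-03 -4.3088e+01 -2.4436e+01  7.2000e-02  4.9000e-02  0.0000e+00] [3.1415 0.     2.7148] [0.2173 0.4779 0.2268]
0.6 [-0.14 -0.19 -0.27] [ 0.035  0.015 -0.002] [ 1.0000e-03 -4.3092e+01 -2.4440e+01  7.2000e-02  4.8000e-02 -0.0000e+00] [ 3.1415 -0.      2.7148] [0.2173 0.4779 0.2267]
0.65 [0.67 0.58 0.07] [-0.021  0.017  0.013] [-1.0000e-03 -4.3099e+01 -2.4442e+01  7.2000e-02  4.8000e-02  0.0000e+00] [ 3.1415 -0.      2.7147] [0.2173 0.4779 0.2268]
0.7 [-0.26  0.23 -0.39] [-0.026  0.005 -0.029] [-1.0000e-03 -4.3102e+01 -2.4444e+01  7.2000e-02  4.8000e-02 -0.0000e+00] [ 3.1414 -0.      2.7148] [0.2173 0.478  0.2268]
```

```bash
python3 - <<'E'
from h import *
c=robot.read_camera("top"); P=pts(c); s=robot.read_camera("scene"); Q=pts(s)
for n,X in(("top",P),("scene",Q)):
    for zl,zh in((.1,.14),(.14,.18),(.18,.25)):
        print(n,zl)
        for y in np.arange(.3,-.1,-.02):
            m=(X[...,2]>zl)&(X[...,2]<zh)&(abs(X[...,1]-y)<.01)&(X[...,0]>.585)&(X[...,0]<.8)
            if m.any():print("  y%.2f n%d minx %.3f"%(y,m.sum(),np.sort(X[m][:,0])[min(2,m.sum()-1)]),end="")
        print()
crop(c,150,90,140,110,5,"t3.png"); crop(s,230,80,180,120,4,"s3.png")
E
```

```text
top 0.1
  y0.30 n26 minx 0.650  y0.28 n26 minx 0.649  y0.26 n30 minx 0.647  y0.24 n26 minx 0.646  y0.22 n369 minx 0.643  y0.20 n379 minx 0.639  y0.18 n264 minx 0.638  y0.16 n46 minx 0.637  y0.14 n34 minx 0.635  y0.12 n22 minx 0.635  y0.10 n7 minx 0.636
top 0.14
  y0.24 n1 minx 0.656  y0.22 n209 minx 0.645  y0.20 n45 minx 0.643  y0.18 n132 minx 0.643  y0.16 n102 minx 0.638  y0.14 n387 minx 0.635  y0.12 n294 minx 0.634  y0.10 n409 minx 0.634  y0.08 n360 minx 0.633  y0.06 n178 minx 0.634  y0.04 n5 minx 0.796
top 0.18
  y0.16 n184 minx 0.641  y0.14 n180 minx 0.640  y0.12 n265 minx 0.638  y0.10 n190 minx 0.638  y0.08 n223 minx 0.637  y0.06 n123 minx 0.636  y0.04 n26 minx 0.677
scene 0.1
  y0.30 n4 minx 0.652  y0.28 n8 minx 0.650  y0.26 n6 minx 0.650  y0.24 n7 minx 0.647  y0.22 n24 minx 0.643  y0.20 n26 minx 0.641  y0.18 n25 minx 0.637  y0.16 n25 minx 0.636  y0.14 n27 minx 0.634  y0.12 n113 minx 0.633  y0.10 n228 minx 0.634  y0.08 n1 minx 0.635
scene 0.14
  y0.24 n2 minx 0.648  y0.22 n37 minx 0.644  y0.20 n20 minx 0.643  y0.18 n21 minx 0.641  y0.16 n21 minx 0.640  y0.14 n25 minx 0.637  y0.12 n46 minx 0.634  y0.10 n99 minx 0.633  y0.08 n27 minx 0.632  y0.06 n81 minx 0.632  y0.04 n29 minx 0.716
scene 0.18
  y0.16 n163 minx 0.641  y0.14 n120 minx 0.640  y0.12 n52 minx 0.638  y0.10 n53 minx 0.637  y0.08 n85 minx 0.636  y0.06 n344 minx 0.635  y0.04 n189 minx 0.674
```

View pics/t3.png

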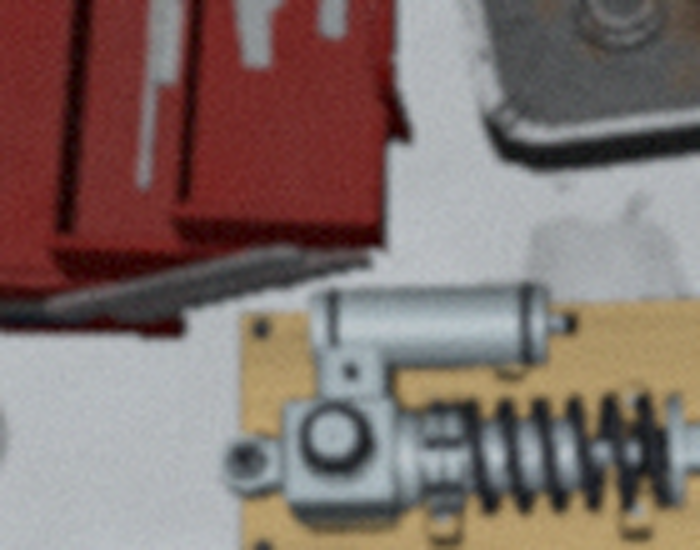

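View pics/s3.png

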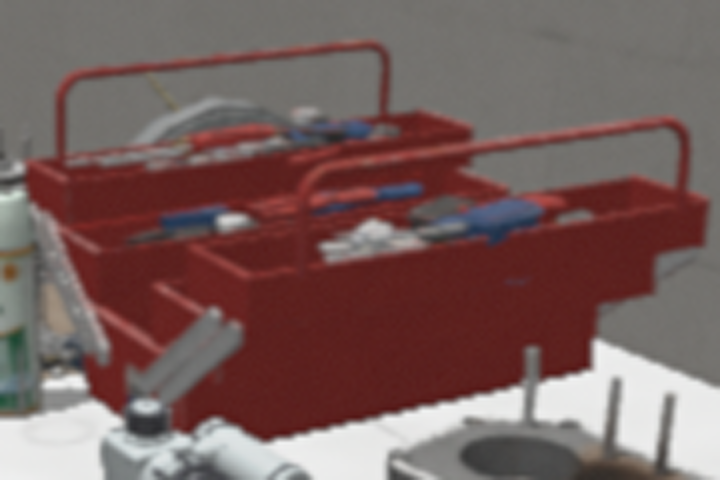

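The knob axis is at about (0.558, 0.087), with its top at 0.112, which matches nominal. The toolbox linkage starts at x≈0.633 for y>0.05, so the 190 mm gripper body limits yaw to roughly 2.85–3.65. I'll therefore turn in regripped strokes of about 40°.

```bash
python3 - <<'E'
from h import *
mv([.40,.27,.21],3.60,[.2173,.478,.2267],2.7148)
mv([.558,.087,.16],None,[.40,.27,.21],3.60)
E
```

```text
wz -0.5635 t -0.8414 -0.3790 0.0557 dist 0.27734848115682914
wz 0.0000 t -0.2024 -0.7801 0.1667 dist 0.2468866136508823
```

Emit:
arm_command(motion=[[[0, 0, -0.5635, -0.8414, -0.379, 0.0557, 0.3], [0, 0, -0.5635, -0.8414, -0.379, 0.0557, 0.3], [0, 0, -0.5635, -0.8414, -0.379, 0.0557, 0.3], [0, 0, -0.5635, -0.8414, -0.379, 0.0557, 0.3], [0, 0, -0.5635, -0.8414, -0.379, 0.0557, 0.3], [0, 0, -0.5635, -0.8414, -0.379, 0.0557, 0.3], [0, 0, -0.5635, -0.8414, -0.379, 0.0557, 0.3]]], grip_force=12)

```text
time: 1.5
tool_pos: [0.4022, 0.2672, 0.2099]
tool_rot: [-3.141, 0.0, -2.681]
contact_force: [-0.3, 0.0, 1.2]
opening: 0.0599
```

Emit:
arm_command(motion=[[[0, 0, 0, -0.2024, -0.7801, 0.1, 0.3], [0, 0, 0, -0.2024, -0.7801, 0.1, 0.3], [0, 0, 0, -0.2024, -0.7801, 0.1, 0.3], [0, 0, 0, -0.2024, -0.7801, 0.1, 0.3], [0, 0, 0, -0.2024, -0.7801, 0.1, 0.3], [0, 0, 0, -0.2024, -0.7801, 0.1667, 0.3], [0, 0, 0, -0.2024, -0.7801, 0.1667, 0.3], [0, 0, 0, -0.2024, -0.7801, 0.1667, 0.3]]])

```text
time: 2.3
tool_pos: [0.5575, 0.0872, 0.16]
tool_rot: [3.141, -0.001, -2.683]
contact_force: [-0.5, 0.2, 1.2]
opening: 0.06
```

```bash
python3 - <<'E'
from h import *
o=robot.observe();print({k:np.round(v,3) for k,v in o.items()})
mv([.558,.087,.091],3.60)
c=robot.read_camera("top"); crop(c,170,130,100,80,6,"t4.png")
c=robot.read_camera("scene"); crop(c,220,110,110,90,6,"s4.png")
E
```

```text
{'time': np.float64(2.3), 'qpos': array([ 0.019,  0.473,  1.512,  0.   ,  1.158, -2.01 ]), 'qvel': array([ 0.018, -0.023, -0.015,  0.   , -0.002, -0.001]), 'joint_efforts': array([-8.4200e-01, -4.6908e+01, -2.2419e+01, -1.0400e-01,  2.3000e-02,
       -3.0000e-03]), 'tool_pos': array([0.558, 0.087, 0.16 ]), 'tool_rot': array([ 3.141e+00, -1.000e-03, -2.683e+00]), 'contact_force': array([-0.479,  0.225,  1.21 ]), 'torque': array([ 0.074,  0.007, -0.029]), 'opening': np.float64(0.06)}
wz 0.0001 t -0.0011 -0.0014 0.2299 dist 0.06897264882821542
```

View pics/t4.png

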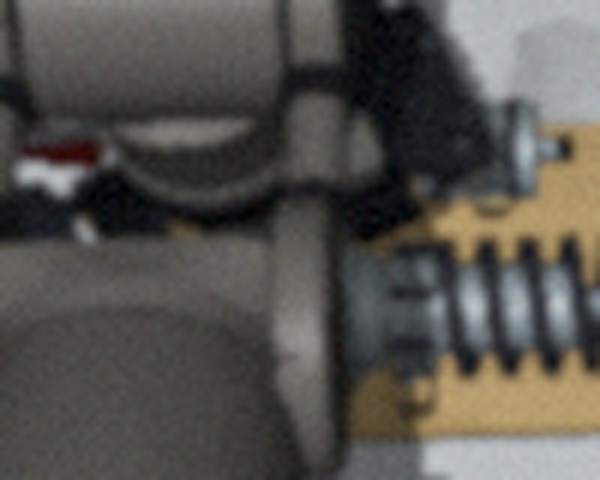

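View pics/s4.png

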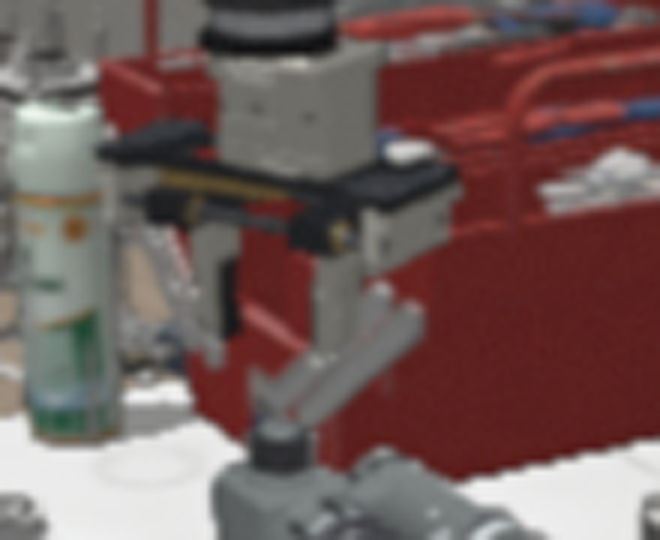

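The scene view shows the fingers straddling the knob axis at crop x≈280, with the body's long side along the jaws and clear of the linkage. Next I descend.

Emit:
arm_command(motion=[[[0, 0, 0, 0, 0, 0.12, 0.3], [0, 0, 0, 0, 0, 0.2, 0.3], [0, 0, 0, 0, 0, 0.23, 0.3], [0, 0, 0, 0, 0, 0.23, 0.3]]])

```text
time: 2.8
tool_pos: [0.5576, 0.0876, 0.0908]
tool_rot: [3.141, -0.001, -2.682]
contact_force: [-0.1, 0.0, 0.5]
opening: 0.0594
```

Emit:
arm_command(motion=[[[0, 0, 0, 0, 0, 0, -0.2], [0, 0, 0, 0, 0, 0, -0.3], [0, 0, 0, 0, 0, 0, -0.3], [0, 0, 0, 0, 0, 0, -0.3]]], grip_force=12)

```text
time: 3.2
tool_pos: [0.5582, 0.0878, 0.0921]
tool_rot: [3.141, 0.002, -2.683]
contact_force: [-2.3, 5.1, 5.0]
opening: 0.0376
```

```bash
cat >> h.py <<'E'
def st():
    o=robot.observe(); y=o["tool_rot"][2]%(2*np.pi)
    ax=np.array([np.cos(y),np.sin(y),0]); ay=np.array([np.sin(y),-np.cos(y),0]); f=o["contact_force"]
    print("t%.2f yaw %.4f (%.2fdeg) q6 %.4f pos %s open %.4f Fx %.2f Fy(jaw) %.2f Fz %.2f T %s j6 %.3f"%(o["time"],y,np.degrees(y),o["qpos"][5],o["tool_pos"].round(4),o["opening"],f@ax,f@ay,f[2],o["torque"].round(3),o["joint_efforts"][5]))
E
python3 -c "
from h import *
st()"
```

```text
t3.20 yaw 3.5998 (206.25deg) q6 -2.0104 pos [0.5582 0.0878 0.0921] open 0.0376 Fx -0.22 Fy(jaw) 5.60 Fz 4.98 T [0.865 0.316 0.035] j6 -0.005
```

Emit:
arm_command(motion=[[[0, 0, 0, 0, 0.004, -0.006, -0.3], [0, 0, 0, 0, 0.004, -0.006, -0.3]]])

```text
time: 3.4
tool_pos: [0.5581, 0.0878, 0.0923]
tool_rot: [-3.141, 0.001, -2.683]
contact_force: [5.1, 1.0, -8.1]
opening: 0.0378
```

```bash
python3 -c "
from h import *
st();robot.read_camera('top');st()"
```

```text
t3.40 yaw 3.5999 (206.26deg) q6 -2.0083 pos [0.5581 0.0878 0.0923] open 0.0378 Fx -5.03 Fy(jaw) -1.39 Fz -8.08 T [ 0.181 -0.724 -0.028] j6 0.004
t3.45 yaw 3.5999 (206.26deg) q6 -2.0084 pos [0.5581 0.0878 0.0923] open 0.0372 Fx -3.71 Fy(jaw) -1.87 Fz -8.31 T [ 0.197 -0.79   0.034] j6 -0.001
```

Emit:
arm_command(motion=[[[0, 0, 0, -0.001, -0.001, 0.0035, -0.3], [0, 0, 0, -0.001, -0.001, 0.0035, -0.3]]])

```text
time: 3.65
tool_pos: [0.5582, 0.0879, 0.0922]
tool_rot: [-3.141, 0.001, -2.683]
contact_force: [1.4, 1.1, 0.6]
opening: 0.0377
```

```bash
python3 -c "
from h import *
st();robot.read_camera('top');st()"
```

```text
t3.65 yaw 3.5999 (206.26deg) q6 -2.0087 pos [0.5582 0.0879 0.0922] open 0.0377 Fx -1.77 Fy(jaw) 0.35 Fz 0.65 T [ 0.271 -0.216 -0.036] j6 -0.015
t3.70 yaw 3.5999 (206.26deg) q6 -2.0087 pos [0.5582 0.0878 0.0922] open 0.0375 Fx -2.53 Fy(jaw) -0.06 Fz 0.13 T [ 0.224 -0.257 -0.011] j6 -0.016
```

Emit:
arm_command(motion=[[[0, 0, 0.045, 0, 0, 0, -0.3]]])

```text
time: 3.8
tool_pos: [0.5581, 0.0879, 0.0922]
tool_rot: [-3.141, 0.001, -2.755]
contact_force: [1.1, 0.8, -0.2]
opening: 0.0378
```

```bash
python3 -c "
from h import *
st()"
```

```text
t3.80 yaw 3.5285 (202.17deg) q6 -1.9372 pos [0.5581 0.0879 0.0922] open 0.0378 Fx -1.34 Fy(jaw) 0.30 Fz -0.23 T [ 0.342 -0.148  0.178] j6 -1.470
```

Emit:
arm_command(motion=[[[0, 0, 0.045, 0, 0, 0, -0.3]]])

```text
time: 3.9
tool_pos: [0.5581, 0.088, 0.0922]
tool_rot: [-3.142, 0.001, -2.827]
contact_force: [2.5, 1.8, 0.3]
opening: 0.0375
```

```bash
python3 -c "
from h import *
st()"
```

```text
t3.90 yaw 3.4559 (198.01deg) q6 -1.8646 pos [0.5581 0.088  0.0922] open 0.0375 Fx -2.92 Fy(jaw) 0.89 Fz 0.33 T [ 0.311 -0.184  0.026] j6 -0.950
```

Emit:
arm_command(motion=[[[0, 0, 0.045, 0, 0, 0, -0.3]]])

```text
time: 4.0
tool_pos: [0.5581, 0.088, 0.0922]
tool_rot: [3.142, 0.001, -2.898]
contact_force: [0.7, 2.2, 0.1]
opening: 0.0379
```

```bash
python3 -c "
from h import *
st()"
```

```text
t4.00 yaw 3.3850 (193.95deg) q6 -1.7938 pos [0.5581 0.088  0.0922] open 0.0379 Fx -1.20 Fy(jaw) 2.01 Fz 0.15 T [ 0.348 -0.236 -0.033] j6 -0.948
```

Emit:
arm_command(motion=[[[0, 0, 0.045, 0, 0, 0, -0.3]]])

```text
time: 4.1
tool_pos: [0.5581, 0.088, 0.0922]
tool_rot: [3.141, 0.001, -2.969]
contact_force: [2.0, 1.0, 0.7]
opening: 0.0376
```

```bash
python3 -c "
from h import *
st()"
```

```text
t4.10 yaw 3.3142 (189.89deg) q6 -1.7230 pos [0.5581 0.088  0.0922] open 0.0376 Fx -2.19 Fy(jaw) 0.65 Fz 0.72 T [ 0.357 -0.211 -0.015] j6 -0.992
```

Emit:
arm_command(motion=[[[0, 0, 0.045, 0, 0, 0, -0.3]]])

```text
time: 4.2
tool_pos: [0.5581, 0.0881, 0.0922]
tool_rot: [3.141, 0.001, -3.04]
contact_force: [1.6, 2.3, 0.7]
opening: 0.0374
```

```bash
python3 -c "
from h import *
st()"
```

```text
t4.20 yaw 3.2435 (185.84deg) q6 -1.6523 pos [0.5581 0.0881 0.0922] open 0.0374 Fx -1.79 Fy(jaw) 2.12 Fz 0.72 T [ 0.406 -0.227  0.086] j6 -0.905
```

Emit:
arm_command(motion=[[[0, 0, 0.045, 0, 0, 0, -0.3]]])

```text
time: 4.3
tool_pos: [0.5581, 0.0881, 0.0922]
tool_rot: [3.141, 0.001, -3.11]
contact_force: [2.1, 2.2, 1.2]
opening: 0.0376
```

```bash
python3 -c "
from h import *
st()"
```

```text
t4.30 yaw 3.1731 (181.81deg) q6 -1.5818 pos [0.5581 0.0881 0.0922] open 0.0376 Fx -2.15 Fy(jaw) 2.12 Fz 1.22 T [ 0.377 -0.215 -0.025] j6 -0.847
```

Emit:
arm_command(motion=[[[0, 0, 0.045, 0, 0, 0, -0.3]]])

```text
time: 4.4
tool_pos: [0.5581, 0.0882, 0.0922]
tool_rot: [3.141, 0.001, 3.102]
contact_force: [1.1, 2.1, 0.1]
opening: 0.0377
```

```bash
python3 -c "
from h import *
st()"
```

```text
t4.40 yaw 3.1023 (177.75deg) q6 -1.5111 pos [0.5581 0.0882 0.0922] open 0.0377 Fx -1.00 Fy(jaw) 2.19 Fz 0.09 T [ 0.391 -0.205  0.014] j6 -0.895
```

Emit:
arm_command(motion=[[[0, 0, 0.045, 0, 0, 0, -0.3]]])

```text
time: 4.5
tool_pos: [0.5581, 0.0882, 0.0922]
tool_rot: [3.141, 0.001, 3.032]
contact_force: [1.6, 2.4, 0.1]
opening: 0.0374
```

```bash
python3 -c "
from h import *
st()"
```

```text
t4.50 yaw 3.0316 (173.70deg) q6 -1.4404 pos [0.5581 0.0882 0.0922] open 0.0374 Fx -1.31 Fy(jaw) 2.59 Fz 0.10 T [ 0.53  -0.267  0.   ] j6 -0.948
```

Emit:
arm_command(motion=[[[0, 0, 0.045, 0, 0, 0, -0.3]]])

```text
time: 4.6
tool_pos: [0.5581, 0.0883, 0.0922]
tool_rot: [3.141, 0.001, 2.961]
contact_force: [1.2, 2.2, 0.7]
opening: 0.0376
```

```bash
python3 -c "
from h import *
st()"
```

```text
t4.60 yaw 2.9608 (169.64deg) q6 -1.3696 pos [0.5581 0.0883 0.0922] open 0.0376 Fx -0.82 Fy(jaw) 2.39 Fz 0.73 T [ 0.454 -0.257 -0.017] j6 -0.964
```

Emit:
arm_command(motion=[[[0, 0, 0.04, 0, 0, 0, -0.3]]])

```text
time: 4.7
tool_pos: [0.5581, 0.0883, 0.0922]
tool_rot: [3.141, 0.001, 2.898]
contact_force: [2.2, 2.7, 0.9]
opening: 0.0377
```

```bash
python3 -c "
from h import *
st(); robot.read_camera('top'); st()"
```

```text
t4.70 yaw 2.8981 (166.05deg) q6 -1.3068 pos [0.5581 0.0883 0.0922] open 0.0377 Fx -1.50 Fy(jaw) 3.17 Fz 0.94 T [ 0.456 -0.239  0.022] j6 -0.743
t4.75 yaw 2.8953 (165.89deg) q6 -1.3041 pos [0.5581 0.0883 0.0922] open 0.0378 Fx -1.55 Fy(jaw) 3.06 Fz 0.88 T [ 0.571 -0.268 -0.006] j6 -0.220
```

The 40° stroke felt free of any stop. The first peak was 0.18 N m, then small, which means detents were passed without slipping. I'll open, turn back 40° and recentre.

Emit:
arm_command(motion=[[[0, 0, 0, 0, 0, 0, 0.25], [0, 0, 0, 0, 0, 0, 0.25], [0, 0, -0.09, 0, 0, 0, 0.25], [0, 0, -0.18, 0, 0, 0, 0.25], [0, 0, -0.27, 0, 0, 0, 0.25], [0, 0, -0.36, 0, 0, 0, 0.25], [0, 0, -0.45, 0, 0, 0, 0.25]]])

```text
time: 5.45
tool_pos: [0.5576, 0.0876, 0.0917]
tool_rot: [3.142, -0.001, -2.668]
contact_force: [0.0, 0.3, -0.9]
opening: 0.0574
```

```bash
python3 -c "
from h import *
st();robot.read_camera('top');st();mv([.559,.0885,.0922],3.6)"
```

```text
t5.45 yaw 3.6148 (207.11deg) q6 -2.0236 pos [0.5576 0.0876 0.0917] open 0.0574 Fx -0.16 Fy(jaw) 0.23 Fz -0.87 T [ 0.123 -0.008  0.023] j6 1.876
t5.50 yaw 3.6217 (207.51deg) q6 -2.0305 pos [0.5576 0.0876 0.0917] open 0.0573 Fx 0.29 Fy(jaw) -0.21 Fz 0.51 T [ 0.049 -0.015  0.038] j6 0.633
wz 0.0138 t -0.0056 0.0007 -0.0018 dist 0.0017654418022875127
```

Emit:
arm_command(motion=[[[0, 0, 0.005, -0.005, 0.001, -0.001, 0.25], [0, 0, 0.005, -0.005, 0.001, -0.001, -0.3], [0, 0, 0.005, -0.005, 0.001, -0.001, -0.3], [0, 0, 0.005, -0.005, 0.001, -0.001, -0.3], [0, 0, 0.005, -0.005, 0.001, -0.001, -0.3]]])

```text
time: 6.0
tool_pos: [0.5593, 0.0885, 0.0921]
tool_rot: [-3.141, 0.0, -2.684]
contact_force: [-0.3, -1.7, 0.2]
opening: 0.0377
```

```bash
python3 -c "
from h import *
st();robot.read_camera('top');st()"
```

```text
t6.00 yaw 3.5994 (206.23deg) q6 -2.0065 pos [0.5593 0.0885 0.0921] open 0.0377 Fx 1.02 Fy(jaw) -1.45 Fz 0.18 T [-0.186 -0.048  0.024] j6 0.010
t6.05 yaw 3.5994 (206.23deg) q6 -2.0066 pos [0.5593 0.0884 0.0921] open 0.0377 Fx 0.43 Fy(jaw) -2.65 Fz -0.44 T [-0.274 -0.067  0.008] j6 0.005
```

Emit:
arm_command(motion=[[[0, 0, 0.035, 0, 0, 0, -0.3]]])

```text
time: 6.15
tool_pos: [0.5593, 0.0885, 0.0921]
tool_rot: [-3.141, 0.0, -2.739]
contact_force: [0.6, -3.1, -1.0]
opening: 0.0379
```

```bash
python3 -c "
from h import *
st()"
```

```text
t6.15 yaw 3.5440 (203.06deg) q6 -1.9511 pos [0.5593 0.0885 0.0921] open 0.0379 Fx 0.65 Fy(jaw) -3.05 Fz -1.04 T [-0.293 -0.069  0.112] j6 -1.128
```

Emit:
arm_command(motion=[[[0, 0, 0.035, 0, 0, 0, -0.3]]])

```text
time: 6.25
tool_pos: [0.5593, 0.0884, 0.0921]
tool_rot: [-3.141, 0.0, -2.796]
contact_force: [0.7, -1.8, 0.5]
opening: 0.0377
```

```bash
python3 -c "
from h import *
st()"
```

```text
t6.25 yaw 3.4876 (199.82deg) q6 -1.8947 pos [0.5593 0.0884 0.0921] open 0.0377 Fx -0.03 Fy(jaw) -1.91 Fz 0.53 T [-0.338 -0.109  0.016] j6 -0.717
```

Emit:
arm_command(motion=[[[0, 0, 0.035, 0, 0, 0, -0.3]]])

```text
time: 6.35
tool_pos: [0.5593, 0.0884, 0.0921]
tool_rot: [-3.141, 0.0, -2.851]
contact_force: [0.2, -3.4, -1.1]
opening: 0.0376
```

```bash
python3 -c "
from h import *
st()"
```

```text
t6.35 yaw 3.4324 (196.66deg) q6 -1.8395 pos [0.5593 0.0884 0.0921] open 0.0376 Fx 0.82 Fy(jaw) -3.28 Fz -1.08 T [-0.419 -0.107  0.019] j6 -0.706
```

Emit:
arm_command(motion=[[[0, 0, 0.035, 0, 0, 0, -0.3]]])

```text
time: 6.45
tool_pos: [0.5593, 0.0884, 0.0921]
tool_rot: [-3.141, 0.0, -2.906]
contact_force: [0.3, -3.5, -0.3]
opening: 0.0377
```

```bash
python3 -c "
from h import *
st()"
```

```text
t6.45 yaw 3.3773 (193.51deg) q6 -1.7845 pos [0.5593 0.0884 0.0921] open 0.0377 Fx 0.48 Fy(jaw) -3.44 Fz -0.26 T [-0.438 -0.079 -0.013] j6 -0.743
```

Emit:
arm_command(motion=[[[0, 0, 0.035, 0, 0, 0, -0.3]]])

```text
time: 6.55
tool_pos: [0.5593, 0.0884, 0.0921]
tool_rot: [-3.141, 0.0, -2.961]
contact_force: [1.5, -3.0, -0.3]
opening: 0.0381
```

```bash
python3 -c "
from h import *
st()"
```

```text
t6.55 yaw 3.3222 (190.35deg) q6 -1.7294 pos [0.5593 0.0884 0.0921] open 0.0381 Fx -0.94 Fy(jaw) -3.27 Fz -0.27 T [-0.342 -0.08  -0.036] j6 -0.778
```

Emit:
arm_command(motion=[[[0, 0, 0.035, 0, 0, 0, -0.3]]])

```text
time: 6.65
tool_pos: [0.5593, 0.0883, 0.0921]
tool_rot: [-3.141, 0.0, -3.016]
contact_force: [0.9, -3.5, -1.2]
opening: 0.0375
```

```bash
python3 -c "
from h import *
st()"
```

```text
t6.65 yaw 3.2673 (187.20deg) q6 -1.6745 pos [0.5593 0.0883 0.0921] open 0.0375 Fx -0.46 Fy(jaw) -3.56 Fz -1.15 T [-0.418 -0.148  0.02 ] j6 -0.749
```

Emit:
arm_command(motion=[[[0, 0, 0.025, 0, 0, 0, -0.3]]])

```text
time: 6.75
tool_pos: [0.5593, 0.0883, 0.0921]
tool_rot: [-3.141, 0.0, -3.054]
contact_force: [0.3, -3.0, 0.1]
opening: 0.0379
```

```bash
python3 -c "
from h import *
st()"
```

```text
t6.75 yaw 3.2287 (184.99deg) q6 -1.6358 pos [0.5593 0.0883 0.0921] open 0.0379 Fx -0.04 Fy(jaw) -2.97 Fz 0.06 T [-0.481 -0.136  0.261] j6 -0.077
```

Emit:
arm_command(motion=[[[0, 0, 0.025, 0, 0, 0, -0.3]]])

```text
time: 6.85
tool_pos: [0.5596, 0.0884, 0.0921]
tool_rot: [-3.141, 0.001, -3.093]
contact_force: [3.6, -3.1, -1.3]
opening: 0.0376
```

```bash
python3 -c "
from h import *
st()"
```

```text
t6.85 yaw 3.1905 (182.80deg) q6 -1.5973 pos [0.5596 0.0884 0.0921] open 0.0376 Fx -3.41 Fy(jaw) -3.29 Fz -1.29 T [-0.488 -0.687  0.41 ] j6 -0.036
```

Emit:
arm_command(motion=[[[0, 0, 0.025, 0, 0, 0, -0.3]]])

```text
time: 6.95
tool_pos: [0.5599, 0.0883, 0.0922]
tool_rot: [-3.141, 0.002, -3.132]
contact_force: [1.7, -2.6, -1.4]
opening: 0.0377
```

```bash
python3 -c "
from h import *
st()"
```

```text
t6.95 yaw 3.1513 (180.56deg) q6 -1.5581 pos [0.5599 0.0883 0.0922] open 0.0377 Fx -1.63 Fy(jaw) -2.58 Fz -1.40 T [-0.485 -0.541  0.373] j6 -0.112
```

The torque rose to 0.26, then 0.41, then held at about 0.37 over several degrees. That is the stop with the 12 N grip slipping safely, and it stayed under 0.55. I'm releasing and repositioning for the back-out.

Emit:
arm_command(motion=[[[0, 0, 0, 0, 0, 0, 0.25], [0, 0, 0, 0, 0, 0, 0.25], [0, 0, 0.09, 0, 0, 0, 0.25], [0, 0, 0.17, 0, 0, 0, 0.25], [0, 0, 0.17, 0, 0, 0, 0.25]]])

```text
time: 7.45
tool_pos: [0.5588, 0.0891, 0.092]
tool_rot: [3.141, -0.001, 2.885]
contact_force: [-0.3, -0.6, -0.2]
opening: 0.0575
```

```bash
python3 -c "
from h import *
st();mv([.5593,.0880,.0922],2.88)"
```

```text
t7.45 yaw 2.8848 (165.29deg) q6 -1.2919 pos [0.5588 0.0891 0.092 ] open 0.0575 Fx 0.12 Fy(jaw) -0.66 Fz -0.16 T [ 0.059  0.006 -0.014] j6 1.333
wz 0.0030 t -0.0025 -0.0030 -0.0007 dist 0.0011966089878616792
```

Emit:
arm_command(motion=[[[0, 0, 0, -0.0025, -0.003, -0.001, 0.25], [0, 0, 0, -0.0025, -0.003, -0.001, -0.3], [0, 0, 0, -0.0025, -0.003, -0.001, -0.3], [0, 0, 0, -0.0025, -0.003, -0.001, -0.3], [0, 0, 0, -0.0025, -0.003, -0.001, -0.3]]], grip_force=18)

```text
time: 7.95
tool_pos: [0.5596, 0.088, 0.0924]
tool_rot: [3.141, -0.0, 2.886]
contact_force: [1.3, 1.4, 0.1]
opening: 0.0375
```

```bash
python3 -c "
from h import *
st();robot.read_camera('top');st()"
```

```text
t7.95 yaw 2.8858 (165.34deg) q6 -1.2948 pos [0.5596 0.088  0.0924] open 0.0375 Fx -0.96 Fy(jaw) 1.65 Fz 0.07 T [ 0.149 -0.006  0.052] j6 0.024
t8.00 yaw 2.8857 (165.34deg) q6 -1.2947 pos [0.5596 0.088  0.0924] open 0.0374 Fx 0.29 Fy(jaw) 1.28 Fz -0.96 T [ 0.182 -0.022  0.022] j6 0.028
```

Emit:
arm_command(motion=[[[0, 0, -0.03, 0, 0, 0, -0.3]]])

```text
time: 8.1
tool_pos: [0.5596, 0.088, 0.0924]
tool_rot: [3.141, 0.0, 2.933]
contact_force: [0.9, 1.7, 0.1]
opening: 0.0376
```

```bash
python3 -c "
from h import *
st()"
```

```text
t8.10 yaw 2.9330 (168.05deg) q6 -1.3421 pos [0.5596 0.088  0.0924] open 0.0376 Fx -0.55 Fy(jaw) 1.88 Fz 0.08 T [ 0.318 -0.066 -0.039] j6 0.948
```

Emit:
arm_command(motion=[[[0, 0, -0.03, 0, 0, 0, -0.3]]])

```text
time: 8.2
tool_pos: [0.5597, 0.088, 0.0924]
tool_rot: [3.141, 0.0, 2.981]
contact_force: [1.3, 2.2, -0.2]
opening: 0.0376
```

```bash
python3 -c "
from h import *
st()"
```

```text
t8.20 yaw 2.9814 (170.82deg) q6 -1.3905 pos [0.5597 0.088  0.0924] open 0.0376 Fx -0.94 Fy(jaw) 2.34 Fz -0.21 T [ 0.353 -0.033 -0.053] j6 0.605
```

Emit:
arm_command(motion=[[[0, 0, -0.03, 0, 0, 0, -0.3]]])

```text
time: 8.3
tool_pos: [0.5596, 0.0881, 0.0924]
tool_rot: [3.141, 0.0, 3.029]
contact_force: [0.9, 1.3, 0.2]
opening: 0.0377
```

```bash
python3 -c "
from h import *
st()"
```

```text
t8.30 yaw 3.0287 (173.53deg) q6 -1.4378 pos [0.5596 0.0881 0.0924] open 0.0377 Fx -0.75 Fy(jaw) 1.42 Fz 0.17 T [ 0.276 -0.078 -0.035] j6 0.600
```

Emit:
arm_command(motion=[[[0, 0, -0.03, 0, 0, 0, -0.3]]])

```text
time: 8.4
tool_pos: [0.5596, 0.0881, 0.0924]
tool_rot: [3.141, 0.0, 3.076]
contact_force: [0.3, 1.8, -0.0]
opening: 0.0376
```

```bash
python3 -c "
from h import *
st()"
```

```text
t8.40 yaw 3.0759 (176.24deg) q6 -1.4849 pos [0.5596 0.0881 0.0924] open 0.0376 Fx -0.17 Fy(jaw) 1.78 Fz -0.00 T [ 0.354 -0.041 -0.008] j6 0.629
```

Emit:
arm_command(motion=[[[0, 0, -0.03, 0, 0, 0, -0.3]]])

```text
time: 8.5
tool_pos: [0.5597, 0.0881, 0.0924]
tool_rot: [3.141, 0.0, 3.123]
contact_force: [0.2, 1.7, -0.5]
opening: 0.0377
```

```bash
python3 -c "
from h import *
st()"
```

```text
t8.50 yaw 3.1230 (178.94deg) q6 -1.5321 pos [0.5597 0.0881 0.0924] open 0.0377 Fx -0.20 Fy(jaw) 1.70 Fz -0.51 T [ 0.417 -0.011  0.02 ] j6 0.660
```

Emit:
arm_command(motion=[[[0, 0, -0.03, 0, 0, 0, -0.3]]])

```text
time: 8.6
tool_pos: [0.5596, 0.0882, 0.0924]
tool_rot: [3.141, 0.0, -3.113]
contact_force: [0.5, 1.7, -0.4]
opening: 0.0377
```

```bash
python3 -c "
from h import *
st()"
```

```text
t8.60 yaw 3.1703 (181.64deg) q6 -1.5793 pos [0.5596 0.0882 0.0924] open 0.0377 Fx -0.60 Fy(jaw) 1.70 Fz -0.38 T [ 0.372 -0.03  -0.003] j6 0.657
```

Emit:
arm_command(motion=[[[0, 0, -0.03, 0, 0, 0, -0.3]]])

```text
time: 8.7
tool_pos: [0.5596, 0.0882, 0.0924]
tool_rot: [3.141, 0.0, -3.066]
contact_force: [-0.3, 3.0, -0.7]
opening: 0.0378
```

```bash
python3 -c "
from h import *
st()"
```

```text
t8.70 yaw 3.2174 (184.34deg) q6 -1.6264 pos [0.5596 0.0882 0.0924] open 0.0378 Fx 0.12 Fy(jaw) 3.03 Fz -0.66 T [ 0.5   -0.084 -0.014] j6 0.639
```

Emit:
arm_command(motion=[[[0, 0, -0.03, 0, 0, 0, -0.3]]])

```text
time: 8.8
tool_pos: [0.5596, 0.0882, 0.0924]
tool_rot: [3.141, 0.0, -3.019]
contact_force: [0.9, 2.7, 0.1]
opening: 0.0378
```

```bash
python3 -c "
from h import *
st()"
```

```text
t8.80 yaw 3.2642 (187.03deg) q6 -1.6733 pos [0.5596 0.0882 0.0924] open 0.0378 Fx -1.18 Fy(jaw) 2.53 Fz 0.09 T [ 0.394 -0.055 -0.215] j6 0.462
```

Emit:
arm_command(motion=[[[0, 0, -0.03, 0, 0, 0, -0.3]]])

```text
time: 8.9
tool_pos: [0.5596, 0.0883, 0.0924]
tool_rot: [3.141, 0.0, -2.972]
contact_force: [-0.3, 3.2, 0.2]
opening: 0.0375
```

```bash
python3 -c "
from h import *
st()"
```

```text
t8.90 yaw 3.3112 (189.72deg) q6 -1.7204 pos [0.5596 0.0883 0.0924] open 0.0375 Fx -0.29 Fy(jaw) 3.19 Fz 0.15 T [ 0.435  0.009 -0.078] j6 0.562
```

Emit:
arm_command(motion=[[[0, 0, -0.03, 0, 0, 0, -0.3], [0, 0, -0.06, 0, 0, 0, -0.3]]])

```text
time: 9.1
tool_pos: [0.5596, 0.0883, 0.0924]
tool_rot: [3.141, 0.0, -2.877]
contact_force: [0.4, 3.0, -0.0]
opening: 0.0375
```

```bash
python3 -c "
from h import *
st()"
```

```text
t9.10 yaw 3.4057 (195.13deg) q6 -1.8148 pos [0.5596 0.0883 0.0924] open 0.0375 Fx -1.19 Fy(jaw) 2.83 Fz -0.03 T [0.572 0.01  0.037] j6 0.597
```

Emit:
arm_command(motion=[[[0, 0, -0.03, 0, 0, 0, -0.3], [0, 0, -0.06, 0, 0, 0, -0.3]]])

```text
time: 9.3
tool_pos: [0.5596, 0.0884, 0.0923]
tool_rot: [3.141, 0.0, -2.783]
contact_force: [0.4, 3.8, 0.3]
opening: 0.0375
```

```bash
python3 -c "
from h import *
st()"
```

```text
t9.30 yaw 3.5000 (200.54deg) q6 -1.9091 pos [0.5596 0.0884 0.0923] open 0.0375 Fx -1.69 Fy(jaw) 3.42 Fz 0.29 T [0.631 0.042 0.003] j6 0.657
```

Emit:
arm_command(motion=[[[0, 0, -0.03, 0, 0, 0, -0.3]]])

```text
time: 9.4
tool_pos: [0.5596, 0.0885, 0.0924]
tool_rot: [3.141, 0.001, -2.736]
contact_force: [-0.1, 3.7, 0.3]
opening: 0.0377
```

```bash
python3 -c "
from h import *
st();robot.read_camera('top');st()"
```

```text
t9.40 yaw 3.5473 (203.25deg) q6 -1.9563 pos [0.5596 0.0885 0.0924] open 0.0377 Fx -1.35 Fy(jaw) 3.43 Fz 0.31 T [0.66  0.005 0.038] j6 0.701
t9.45 yaw 3.5496 (203.38deg) q6 -1.9586 pos [0.5596 0.0884 0.0924] open 0.0373 Fx -1.60 Fy(jaw) 2.65 Fz -0.74 T [0.721 0.044 0.111] j6 0.296
```

Emit:
arm_command(motion=[[[0, 0, 0, 0, 0, 0, -0.3]]])

```text
time: 9.55
tool_pos: [0.5596, 0.0885, 0.0924]
tool_rot: [3.141, 0.0, -2.739]
contact_force: [0.2, 4.9, 1.0]
opening: 0.0378
```

```bash
python3 -c "
from h import *
st();robot.read_camera('top');st()"
```

```text
t9.55 yaw 3.5443 (203.08deg) q6 -1.9533 pos [0.5596 0.0885 0.0924] open 0.0378 Fx -2.09 Fy(jaw) 4.45 Fz 1.04 T [0.97  0.003 0.12 ] j6 -0.096
t9.60 yaw 3.5440 (203.06deg) q6 -1.9530 pos [0.5596 0.0884 0.0924] open 0.0378 Fx -2.15 Fy(jaw) 5.24 Fz 0.52 T [1.004 0.055 0.09 ] j6 0.043
```

Emit:
arm_command(motion=[[[0, 0, -0.026, 0, 0, 0, -0.3], [0, 0, -0.026, 0, 0, 0, -0.3]]])

```text
time: 9.8
tool_pos: [0.5596, 0.0884, 0.0924]
tool_rot: [3.141, 0.001, -2.698]
contact_force: [0.4, 4.7, 0.2]
opening: 0.0378
```

```bash
python3 -c "
from h import *
st();robot.read_camera('top');st()"
```

```text
t9.80 yaw 3.5857 (205.44deg) q6 -1.9947 pos [0.5596 0.0884 0.0924] open 0.0378 Fx -2.34 Fy(jaw) 4.10 Fz 0.16 T [ 1.008  0.117 -0.044] j6 -0.362
t9.85 yaw 3.5847 (205.39deg) q6 -1.9939 pos [0.5596 0.0884 0.0924] open 0.0377 Fx -3.09 Fy(jaw) 4.61 Fz 0.24 T [ 1.023  0.044 -0.025] j6 -0.126
```

Torque is about zero at exactly 40.0°, so two clicks are out. I'm regripping for the next two.

Emit:
arm_command(motion=[[[0, 0, 0, 0, 0, 0, 0.25], [0, 0, 0, 0, 0, 0, 0.25], [0, 0, 0.09, 0, 0, 0, 0.25], [0, 0, 0.18, 0, 0, 0, 0.25], [0, 0, 0.27, 0, 0, 0, 0.25], [0, 0, 0.36, 0, 0, 0, 0.25], [0, 0, 0.445, 0, 0, 0, 0.25], [0, 0, 0.445, 0, 0, 0, 0.25]]])

```text
time: 10.65
tool_pos: [0.5596, 0.0873, 0.0923]
tool_rot: [-3.141, 0.0, 2.885]
contact_force: [0.1, 0.3, -0.5]
opening: 0.0574
```

```bash
python3 -c "
from h import *
st();mv([.5593,.0883,.0922],2.88)"
```

```text
t10.65 yaw 2.8850 (165.30deg) q6 -1.2943 pos [0.5596 0.0873 0.0923] open 0.0574 Fx 0.01 Fy(jaw) 0.27 Fz -0.51 T [ 0.002 -0.027  0.   ] j6 1.422
wz 0.0032 t 0.0019 0.0030 0.0005 dist 0.0010837107766388909
```

Emit:
arm_command(motion=[[[0, 0, 0, 0.001, 0.003, 0, 0.25], [0, 0, 0, 0.001, 0.003, 0, -0.3], [0, 0, 0, 0.001, 0.003, 0, -0.3], [0, 0, 0, 0.001, 0.003, 0, -0.3], [0, 0, 0, 0.001, 0.003, 0, -0.3]]])

```text
time: 11.15
tool_pos: [0.5594, 0.0881, 0.0924]
tool_rot: [-3.141, -0.0, 2.887]
contact_force: [-1.2, -3.8, 1.3]
opening: 0.0378
```

```bash
python3 -c "
from h import *
st();robot.read_camera('top');st()"
```

```text
t11.15 yaw 2.8875 (165.44deg) q6 -1.2947 pos [0.5594 0.0881 0.0924] open 0.0378 Fx 0.22 Fy(jaw) -3.99 Fz 1.31 T [-0.458  0.183  0.053] j6 -0.001
t11.20 yaw 2.8873 (165.43deg) q6 -1.2946 pos [0.5594 0.0881 0.0924] open 0.0376 Fx 0.38 Fy(jaw) -3.28 Fz 0.27 T [-0.501  0.144  0.029] j6 -0.001
```

Emit:
arm_command(motion=[[[0, 0, -0.03, 0, 0, 0, -0.3]]])

```text
time: 11.3
tool_pos: [0.5594, 0.0882, 0.0924]
tool_rot: [-3.141, -0.0, 2.935]
contact_force: [-1.2, -2.7, 1.1]
opening: 0.0378
```

```bash
python3 -c "
from h import *
st()"
```

```text
t11.30 yaw 2.9346 (168.14deg) q6 -1.3421 pos [0.5594 0.0882 0.0924] open 0.0378 Fx 0.60 Fy(jaw) -2.90 Fz 1.15 T [-0.615  0.213 -0.096] j6 0.956
```

Emit:
arm_command(motion=[[[0, 0, -0.03, 0, 0, 0, -0.3]]])

```text
time: 11.4
tool_pos: [0.5594, 0.0882, 0.0924]
tool_rot: [-3.141, -0.0, 2.983]
contact_force: [-0.7, -2.9, 0.8]
opening: 0.0372
```

```bash
python3 -c "
from h import *
st()"
```

```text
t11.40 yaw 2.9830 (170.91deg) q6 -1.3905 pos [0.5594 0.0882 0.0924] open 0.0372 Fx 0.22 Fy(jaw) -2.97 Fz 0.83 T [-0.545  0.201 -0.051] j6 0.598
```

Emit:
arm_command(motion=[[[0, 0, -0.03, 0, 0, 0, -0.3], [0, 0, -0.06, 0, 0, 0, -0.3], [0, 0, -0.09, 0, 0, 0, -0.3]]])

```text
time: 11.7
tool_pos: [0.5594, 0.0883, 0.0924]
tool_rot: [-3.141, -0.0, 3.125]
contact_force: [-0.7, -3.0, 1.6]
opening: 0.0376
```

```bash
python3 -c "
from h import *
st()"
```

```text
t11.70 yaw 3.1246 (179.03deg) q6 -1.5320 pos [0.5594 0.0883 0.0924] open 0.0376 Fx 0.64 Fy(jaw) -3.03 Fz 1.64 T [-0.424  0.235  0.028] j6 0.641
```

Emit:
arm_command(motion=[[[0, 0, -0.03, 0, 0, 0, -0.3], [0, 0, -0.06, 0, 0, 0, -0.3], [0, 0, -0.07, 0, 0, 0, -0.3]]])

```text
time: 12.0
tool_pos: [0.5594, 0.0883, 0.0924]
tool_rot: [-3.141, -0.0, -3.05]
contact_force: [-1.2, -3.5, 0.3]
opening: 0.0373
```

```bash
python3 -c "
from h import *
st();robot.read_camera('top');st()"
```

```text
t12.00 yaw 3.2336 (185.27deg) q6 -1.6410 pos [0.5594 0.0883 0.0924] open 0.0373 Fx 1.49 Fy(jaw) -3.34 Fz 0.31 T [-0.518  0.307 -0.028] j6 -0.139
t12.05 yaw 3.2335 (185.26deg) q6 -1.6408 pos [0.5594 0.0883 0.0924] open 0.0375 Fx 1.52 Fy(jaw) -3.51 Fz 1.50 T [-0.544  0.317 -0.011] j6 -0.051
```

Emit:
arm_command(motion=[[[0, 0, -0.025, 0, 0, 0, -0.3]]])

```text
time: 12.15
tool_pos: [0.5594, 0.0883, 0.0924]
tool_rot: [-3.141, -0.0, -3.012]
contact_force: [-1.5, -4.7, 1.8]
opening: 0.0375
```

```bash
python3 -c "
from h import *
st()"
```

```text
t12.15 yaw 3.2712 (187.43deg) q6 -1.6786 pos [0.5594 0.0883 0.0924] open 0.0375 Fx 2.12 Fy(jaw) -4.44 Fz 1.75 T [-0.62   0.298 -0.109] j6 0.698
```

Emit:
arm_command(motion=[[[0, 0, -0.025, 0, 0, 0, -0.3]]])

```text
time: 12.25
tool_pos: [0.5594, 0.0883, 0.0924]
tool_rot: [-3.141, -0.0, -2.972]
contact_force: [-1.8, -4.1, 2.1]
opening: 0.0376
```

```bash
python3 -c "
from h import *
st()"
```

```text
t12.25 yaw 3.3114 (189.73deg) q6 -1.7188 pos [0.5594 0.0883 0.0924] open 0.0376 Fx 2.47 Fy(jaw) -3.73 Fz 2.05 T [-0.55   0.266 -0.123] j6 0.445
```

Emit:
arm_command(motion=[[[0, 0, -0.04, 0, 0, 0, -0.3], [0, 0, -0.08, 0, 0, 0, -0.3], [0, 0, -0.12, 0, 0, 0, -0.3], [0, 0, -0.15, 0, 0, 0, -0.3]]])

```text
time: 12.65
tool_pos: [0.5594, 0.0885, 0.0924]
tool_rot: [-3.142, -0.0, -2.735]
contact_force: [-1.9, -3.3, 1.1]
opening: 0.0374
```

```bash
python3 -c "
from h import *
st();robot.read_camera('top');st();robot.read_camera('top');st()"
```

```text
t12.65 yaw 3.5481 (203.29deg) q6 -1.9554 pos [0.5594 0.0885 0.0924] open 0.0374 Fx 3.06 Fy(jaw) -2.28 Fz 1.07 T [-0.424  0.297  0.063] j6 0.524
t12.70 yaw 3.5501 (203.41deg) q6 -1.9574 pos [0.5594 0.0885 0.0924] open 0.0372 Fx 2.96 Fy(jaw) -2.88 Fz 2.08 T [-0.468  0.305  0.092] j6 0.240
t12.75 yaw 3.5464 (203.19deg) q6 -1.9537 pos [0.5594 0.0885 0.0924] open 0.0375 Fx 2.98 Fy(jaw) -2.71 Fz 2.01 T [-0.477  0.396  0.108] j6 -0.388
```

Emit:
arm_command(motion=[[[0, 0, -0.025, 0, 0, 0, -0.3], [0, 0, -0.025, 0, 0, 0, -0.3]]])

```text
time: 12.95
tool_pos: [0.5594, 0.0885, 0.0924]
tool_rot: [-3.142, -0.0, -2.699]
contact_force: [-2.6, -4.1, 0.8]
opening: 0.0378
```

```bash
python3 -c "
from h import *
st();robot.read_camera('top');st();robot.read_camera('top');st()"
```

```text
t12.95 yaw 3.5846 (205.38deg) q6 -1.9919 pos [0.5594 0.0885 0.0924] open 0.0378 Fx 4.13 Fy(jaw) -2.62 Fz 0.78 T [-0.534  0.425  0.009] j6 -0.364
t13.00 yaw 3.5837 (205.33deg) q6 -1.9910 pos [0.5594 0.0885 0.0924] open 0.0377 Fx 4.27 Fy(jaw) -2.83 Fz 1.48 T [-0.652  0.395 -0.007] j6 -0.127
t13.05 yaw 3.5839 (205.34deg) q6 -1.9912 pos [0.5594 0.0885 0.0924] open 0.0376 Fx 3.94 Fy(jaw) -2.70 Fz 3.73 T [-0.575  0.45  -0.007] j6 -0.028
```

Four clicks out: the strokes measured 40.0° and 39.9°, with torque about zero at both ends. Now I release and lift.

Emit:
arm_command(motion=[[[0, 0, 0, 0, 0, 0, 0.3], [0, 0, 0, 0, 0, 0, 0.3], [0, 0, 0, 0, 0, 0, 0.3], [0, 0, 0, 0, 0, -0.1, 0.5], [0, 0, 0, 0, 0, -0.25, 0.5], [0, 0, 0, 0, 0, -0.25, 0.5], [0, 0, 0, 0, 0, -0.25, 0.5]]], grip_force=8)

```text
time: 13.75
tool_pos: [0.5601, 0.089, 0.1683]
tool_rot: [-3.141, 0.003, -2.697]
contact_force: [-1.3, 0.8, 0.0]
opening: 0.069
```

```bash
python3 -c "
from h import *
st();mv([.5,-.1,.167],2.6);mv([.439,-.3025,.10],np.pi/2,[.5,-.1,.167],2.6)"
```

```text
t13.75 yaw 3.5858 (205.45deg) q6 -1.9929 pos [0.5601 0.089  0.1683] open 0.0690 Fx 0.80 Fy(jaw) 1.23 Fz 0.04 T [0.093 0.01  0.008] j6 -0.000
wz 0.6276 t 0.4517 -0.4827 0.0044 dist 0.19833937378680294
wz 0.6552 t -0.1737 -0.6832 0.2233 dist 0.22184735743298814
```

Emit:
arm_command(motion=[[[0, 0, 0, 0.2, -0.22, 0, 0.5], [0, 0, 0.2, 0.45, -0.483, 0, 0.5], [0, 0, 0.6276, 0.4517, -0.4827, 0, 0.5], [0, 0, 0.6276, 0.4517, -0.4827, 0, 0.5], [0, 0, 0.6276, 0.4517, -0.4827, 0, 0.5], [0, 0, 0.6276, 0.4517, -0.4827, 0, 0.5], [0, 0, 0.6276, 0.4517, -0.4827, 0, 0.5], [0, 0, 0.6276, 0.4517, -0.4827, 0, 0.5]]])

```text
time: 14.55
tool_pos: [0.4986, -0.1001, 0.1657]
tool_rot: [-3.141, -0.003, 2.594]
contact_force: [0.4, 0.0, -0.1]
opening: 0.0689
```

```bash
python3 -c "
from h import *
st();mv([.439,-.3025,.10],np.pi/2)"
```

```text
t14.55 yaw 2.5938 (148.61deg) q6 -1.3724 pos [ 0.4986 -0.1001  0.1657] open 0.0689 Fx -0.34 Fy(jaw) 0.25 Fz -0.14 T [-0.003  0.004  0.021] j6 -0.555
wz 0.6513 t -0.1818 -0.6793 0.2191 dist 0.22096347744258116
```

Emit:
arm_command(motion=[[[0, 0, 0.6513, -0.1818, -0.6793, 0.15, 0.5], [0, 0, 0.6513, -0.1818, -0.6793, 0.15, 0.5], [0, 0, 0.6513, -0.1818, -0.6793, 0.15, 0.5], [0, 0, 0.6513, -0.1818, -0.6793, 0.15, 0.5], [0, 0, 0.6513, -0.1818, -0.6793, 0.219, 0.5], [0, 0, 0.6513, -0.1818, -0.6793, 0.219, 0.5], [0, 0, 0.6513, -0.1818, -0.6793, 0.219, 0.5], [0, 0, 0.6513, -0.1818, -0.6793, 0.219, 0.5]]])

```text
time: 15.35
tool_pos: [0.4403, -0.3025, 0.0999]
tool_rot: [-3.139, -0.002, 1.575]
contact_force: [-0.9, 0.4, 0.4]
opening: 0.0689
```

```bash
python3 -c "
from h import *
st();mv([.439,-.3025,.014],np.pi/2)
c=robot.read_camera('scene'); crop(c,240,200,130,100,6,'s5.png')
c=robot.read_camera('top'); crop(c,180,140,220,110,3,'t5.png')"
```

```text
t15.35 yaw 1.5751 (90.25deg) q6 -0.7503 pos [ 0.4403 -0.3025  0.0999] open 0.0689 Fx 0.41 Fy(jaw) -0.88 Fz 0.40 T [-0.037  0.029 -0.065] j6 1.322
wz 0.0028 t -0.0000 -0.0042 0.2864 dist 0.08592117014974579
```

View pics/s5.png

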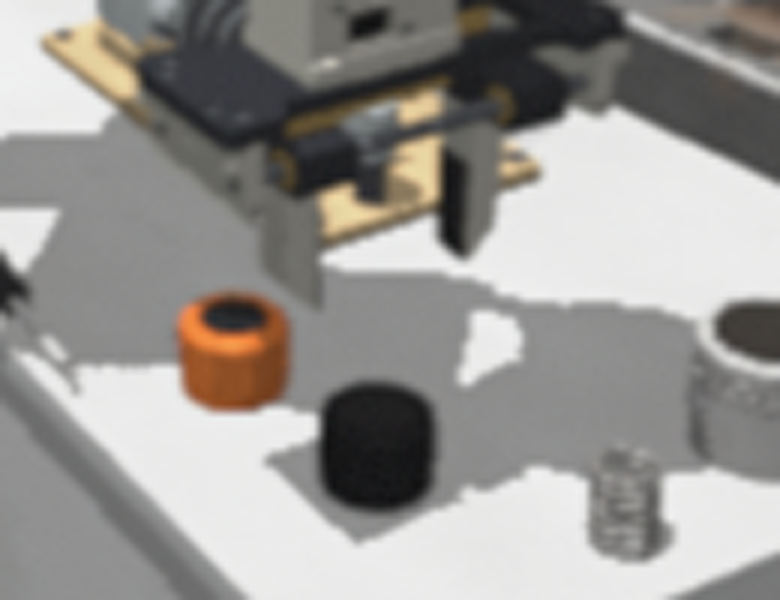

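View pics/t5.png

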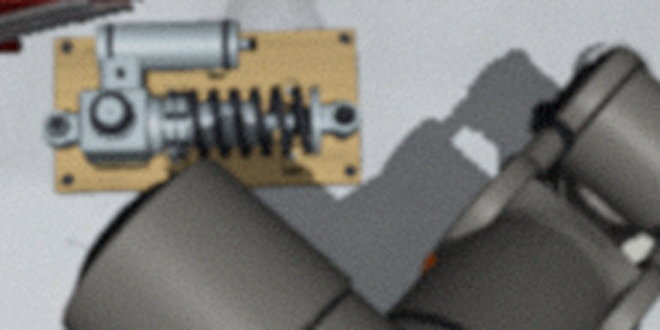

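```bash
python3 -c "
from h import *
c=robot.read_camera('scene'); 
for p in ([.439,-.3025,.018],[.4403,-.3025,.10]): u,v=proj(c,p);print((u+.5-240)*6,(v+.5-200)*6)
st();mv([.439,-.3025,.014],np.pi/2)"
```

```text
374.1214430008781 438.71176131508673
380.72408818820315 271.9620903412424
t15.50 yaw 1.5802 (90.54deg) q6 -0.7544 pos [ 0.4409 -0.3025  0.101 ] open 0.0690 Fx -0.90 Fy(jaw) -0.50 Fz -0.93 T [-0.124  0.071  0.036] j6 0.020
wz 0.0060 t 0.0002 -0.0064 0.2901 dist 0.08704210413985199
```

Emit:
arm_command(motion=[[[0, 0, 0, 0, -0.006, 0.1, 0.5], [0, 0, 0, 0, -0.006, 0.2, 0.5], [0, 0, 0, 0, -0.006, 0.26, 0.5], [0, 0, 0, 0, -0.006, 0.295, 0.5], [0, 0, 0, 0, -0.006, 0.295, 0.5]]])

```text
time: 16.0
tool_pos: [0.4388, -0.3023, 0.012]
tool_rot: [-3.14, -0.002, 1.578]
contact_force: [-0.0, 0.5, -0.1]
opening: 0.0687
```

```bash
python3 -c "
from h import *
st()"
```

```text
t16.00 yaw 1.5784 (90.44deg) q6 -0.7549 pos [ 0.4388 -0.3023  0.012 ] open 0.0687 Fx 0.45 Fy(jaw) -0.00 Fz -0.08 T [-0.059  0.085  0.003] j6 -0.018
```

Emit:
arm_command(motion=[[[0, 0, 0, 0, 0, 0, 0], [0, 0, 0, 0, 0, 0, 0], [0, 0, 0, 0, 0, 0, 0], [0, 0, 0, 0, 0, 0, 0], [0, 0, 0, 0, 0, 0, 0]]], grip_force=6)

```text
time: 16.5
tool_pos: [0.4397, -0.3034, 0.014]
tool_rot: [3.14, 0.001, 1.577]
contact_force: [-0.7, -0.1, 5.7]
opening: 0.0488
```

```bash
python3 -c "
from h import *
st()"
```

```text
t16.50 yaw 1.5771 (90.36deg) q6 -0.7539 pos [ 0.4397 -0.3034  0.014 ] open 0.0488 Fx -0.06 Fy(jaw) -0.67 Fz 5.72 T [0.011 0.169 0.065] j6 0.033
```

Emit:
arm_command(motion=[[[0, 0, 0, 0, 0, 0, 0.4], [0, 0, 0, 0, 0, 0, 0.4], [0, 0, -0.5, 0, 0, 0, 0.4], [0, 0, -0.5, 0, 0, 0, 0.4], [0, 0, -0.5, 0, 0, 0, 0.4], [0, 0, -0.5, 0, 0, 0, 0.4], [0, 0, -0.5, 0, 0, 0, 0.4], [0, 0, -0.5, 0, 0, 0, 0.4]]])

```text
time: 17.3
tool_pos: [0.4392, -0.3029, 0.0129]
tool_rot: [3.142, -0.001, 2.367]
contact_force: [-0.2, -0.5, -0.3]
opening: 0.0645
```

Emit:
arm_command(motion=[[[0, 0, -0.5, 0, 0, 0, 0.4], [0, 0, -0.5, 0, 0, 0, 0.4], [0, 0, -0.5, 0, 0, 0, 0.4], [0, 0, -0.5, 0, 0, 0, 0.4], [0, 0, -0.5, 0, 0, 0, 0.4], [0, 0, -0.5, 0, 0, 0, 0.4], [0, 0, -0.5, 0, 0, 0, 0.4]]])

```text
time: 18.0
tool_pos: [0.4392, -0.3029, 0.0129]
tool_rot: [3.141, -0.0, -3.135]
contact_force: [-0.8, -0.3, 0.5]
opening: 0.0644
```

```bash
python3 -c "
from h import *
st();mv([.4395,-.303,.012],np.pi)"
```

```text
t18.00 yaw 3.1478 (180.36deg) q6 -2.3247 pos [ 0.4392 -0.3029  0.0129] open 0.0644 Fx 0.79 Fy(jaw) -0.32 Fz 0.53 T [0.073 0.028 0.001] j6 -0.477
wz 0.0040 t -0.0011 -0.0002 0.0031 dist 0.0009834845792687646
```

Emit:
arm_command(motion=[[[0, 0, 0, 0, 0, 0.003, 0.2], [0, 0, 0, 0, 0, 0.003, 0], [0, 0, 0, 0, 0, 0.003, 0], [0, 0, 0, 0, 0, 0.003, 0], [0, 0, 0, 0, 0, 0.003, 0]]], grip_force=12)

```text
time: 18.5
tool_pos: [0.4393, -0.303, 0.0122]
tool_rot: [3.141, -0.0, -3.136]
contact_force: [0.1, -0.2, -0.0]
opening: 0.0501
```

```bash
python3 -c "
from h import *
st()"
```

```text
t18.50 yaw 3.1476 (180.34deg) q6 -2.3244 pos [ 0.4393 -0.303   0.0122] open 0.0501 Fx -0.11 Fy(jaw) -0.23 Fz -0.04 T [ 0.084 -0.012  0.026] j6 0.004
```

Emit:
arm_command(motion=[[[0, 0, 0, 0, 0, -0.1, 0], [0, 0, 0, 0, 0, -0.25, 0], [0, 0, 0, 0, 0, -0.4, 0], [0, 0, 0, 0, 0, -0.5, 0], [0, 0, 0, 0, 0, -0.5, 0]]])

```text
time: 19.0
tool_pos: [0.4412, -0.3047, 0.1669]
tool_rot: [-3.135, 0.007, -3.135]
contact_force: [-0.3, 0.8, -0.5]
opening: 0.0504
```

```bash
python3 -c "
from h import *
st()
c=robot.read_camera('scene'); crop(c,240,150,130,100,6,'s6.png')"
```

```text
t19.00 yaw 3.1477 (180.35deg) q6 -2.3244 pos [ 0.4412 -0.3047  0.1669] open 0.0504 Fx 0.32 Fy(jaw) 0.77 Fz -0.47 T [0.02  0.028 0.054] j6 0.002
```

View pics/s6.png

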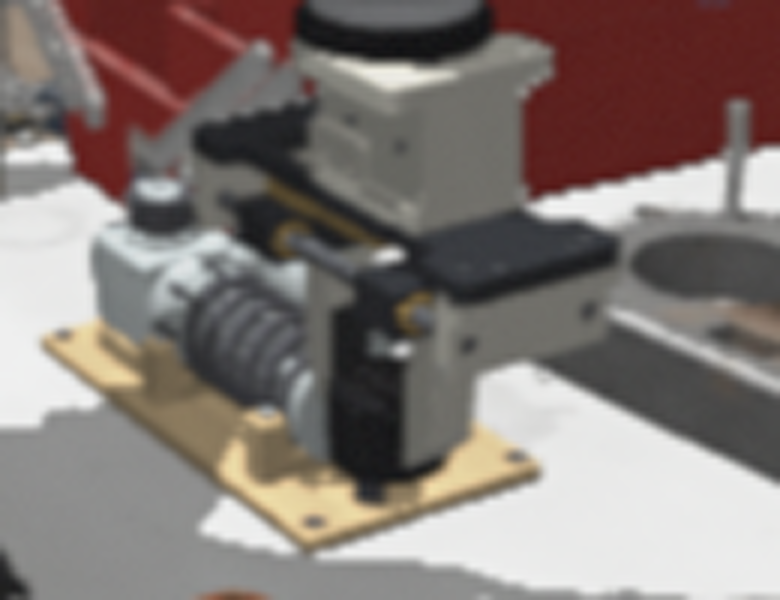

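The cap is held upright between the pads, visible in the crop at about (370,410), with its rim about 12 mm below the TCP. I'm carrying it over the knob.

```bash
python3 -c "
from h import *
mv([.559,.0883,.165],np.pi)"
```

```text
wz 0.0039 t -0.4042 1.3044 -0.0023 dist 0.40966656676349456
```

Emit:
arm_command(motion=[[[0, 0, 0.004, -0.2, 0.7, -0.02, 0], [0, 0, 0.004, -0.2, 0.7, -0.02, 0], [0, 0, 0.004, -0.2, 0.7, -0.02, 0], [0, 0, 0.004, -0.2, 0.7, -0.02, 0], [0, 0, 0.004, -0.2, 0.7, -0.02, 0], [0, 0, 0.004, -0.2, 0.7, -0.02, 0]]])

```text
time: 19.65
tool_pos: [0.4976, -0.0898, 0.1668]
tool_rot: [3.14, -0.003, -3.138]
contact_force: [-0.3, -0.8, -0.1]
opening: 0.0503
```

```bash
python3 -c "
from h import *
st();mv([.559,.0883,.165],np.pi)"
```

```text
t19.65 yaw 3.1455 (180.22deg) q6 -1.9055 pos [ 0.4976 -0.0898  0.1668] open 0.0503 Fx 0.31 Fy(jaw) -0.80 Fz -0.13 T [-0.013 -0.014 -0.028] j6 0.417
wz 0.0025 t -0.2070 0.5929 0.0059 dist 0.1884088806056764
```

Emit:
arm_command(motion=[[[0, 0, 0.003, -0.205, 0.593, 0, 0], [0, 0, 0.003, -0.205, 0.593, 0, 0], [0, 0, 0.003, -0.205, 0.593, 0, 0], [0, 0, 0.003, -0.205, 0.593, 0, 0], [0, 0, 0.003, -0.205, 0.593, 0, 0], [0, 0, 0.003, -0.205, 0.593, 0, 0], [0, 0, 0.003, -0.205, 0.593, 0, 0]]])

```text
time: 20.35
tool_pos: [0.559, 0.0835, 0.1675]
tool_rot: [-3.141, -0.002, 3.135]
contact_force: [-0.2, 0.6, 0.1]
opening: 0.0505
```

```bash
python3 -c "
from h import *
st();mv([.559,.0883,.120],np.pi)
c=robot.read_camera('scene'); crop(c,230,120,110,90,6,'s7.png')"
```

```text
t20.35 yaw 3.1352 (179.63deg) q6 -1.5513 pos [0.559  0.0835 0.1675] open 0.0505 Fx 0.24 Fy(jaw) 0.58 Fz 0.08 T [-0.035  0.015 -0.05 ] j6 -0.008
wz -0.0041 t 0.0002 0.0161 0.1582 dist 0.0477152015313834
```

View pics/s7.png

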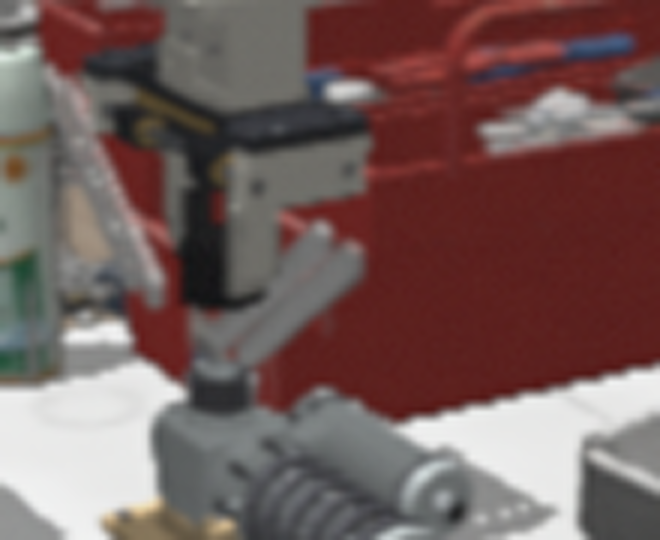

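Emit:
arm_command(motion=[[[0, 0, -0.004, 0, 0.016, 0.05, 0], [0, 0, -0.004, 0, 0.016, 0.08, 0], [0, 0, -0.004, 0, 0.016, 0.08, 0], [0, 0, -0.004, 0, 0.016, 0.08, 0]]])

```text
time: 20.8
tool_pos: [0.5595, 0.0892, 0.1443]
tool_rot: [-3.142, -0.0, -3.141]
contact_force: [-0.3, 0.3, -0.1]
opening: 0.0502
```

```bash
python3 -c "
from h import *
st();mv([.559,.0883,.115],np.pi)"
```

```text
t20.80 yaw 3.1420 (180.02deg) q6 -1.5482 pos [0.5595 0.0892 0.1443] open 0.0502 Fx 0.27 Fy(jaw) 0.34 Fz -0.13 T [ 0.022 -0.018 -0.005] j6 -0.003
wz 0.0002 t 0.0018 -0.0031 0.0977 dist 0.029324905140287204
```

Emit:
arm_command(motion=[[[0, 0, 0, 0.0015, -0.003, 0.02, 0], [0, 0, 0, 0.0015, -0.003, 0.05, 0], [0, 0, 0, 0.0015, -0.003, 0.08, 0], [0, 0, 0, 0.0015, -0.003, 0.11, 0], [0, 0, 0, 0.0015, -0.003, 0.11, 0]]])

```text
time: 21.3
tool_pos: [0.5581, 0.0892, 0.1094]
tool_rot: [3.142, -0.003, -3.14]
contact_force: [-1.2, 0.6, -1.1]
opening: 0.0504
```

```bash
python3 -c "
from h import *
st();mv([.559,.0883,.096],np.pi)"
```

```text
t21.30 yaw 3.1431 (180.09deg) q6 -1.5496 pos [0.5581 0.0892 0.1094] open 0.0504 Fx 1.22 Fy(jaw) 0.56 Fz -1.14 T [-0.018  0.018 -0.008] j6 -0.001
wz 0.0010 t -0.0031 -0.0029 0.0448 dist 0.0134906546792474
```

Emit:
arm_command(motion=[[[0, 0, 0, -0.003, -0.0025, 0.015, 0], [0, 0, 0, -0.003, -0.0025, 0.03, 0], [0, 0, 0, -0.003, -0.0025, 0.03, 0], [0, 0, 0, -0.003, -0.0025, 0.03, 0]]])

```text
time: 21.7
tool_pos: [0.5601, 0.0884, 0.1023]
tool_rot: [3.141, 0.0, -3.14]
contact_force: [0.8, -0.1, -0.7]
opening: 0.0501
```

```bash
python3 -c "
from h import *
st();mv([.559,.0883,.096],np.pi)"
```

```text
t21.70 yaw 3.1430 (180.08deg) q6 -1.5510 pos [0.5601 0.0884 0.1023] open 0.0501 Fx -0.78 Fy(jaw) -0.10 Fz -0.75 T [ 0.04  -0.013 -0.006] j6 -0.000
wz 0.0009 t 0.0036 -0.0002 0.0210 dist 0.006387635639534564
```

Emit:
arm_command(motion=[[[0, 0, 0, 0.003, 0, 0, 0], [0, 0, 0, 0.003, 0, 0.005, 0], [0, 0, 0, 0.003, 0, 0.01, 0], [0, 0, 0, 0.003, 0, 0.01, 0]]])

```text
time: 22.1
tool_pos: [0.559, 0.0884, 0.0991]
tool_rot: [3.142, -0.0, -3.14]
contact_force: [0.3, 0.7, -0.6]
opening: 0.0503
```

```bash
python3 -c "
from h import *
st()"
```

```text
t22.10 yaw 3.1430 (180.08deg) q6 -1.5509 pos [0.559  0.0884 0.0991] open 0.0503 Fx -0.28 Fy(jaw) 0.72 Fz -0.64 T [ 0.044 -0.01  -0.005] j6 -0.000
```

Emit:
arm_command(motion=[[[0, 0, 0, 0, 0, 0.005, 0], [0, 0, 0, 0, 0, 0.009, 0], [0, 0, 0, 0, 0, 0.009, 0]]])

```text
time: 22.4
tool_pos: [0.559, 0.0884, 0.0963]
tool_rot: [3.141, -0.0, -3.14]
contact_force: [-0.4, -0.2, -0.8]
opening: 0.0504
```

```bash
python3 -c "
from h import *
st()"
```

```text
t22.40 yaw 3.1430 (180.08deg) q6 -1.5509 pos [0.559  0.0884 0.0963] open 0.0504 Fx 0.40 Fy(jaw) -0.16 Fz -0.77 T [ 0.01   0.02  -0.025] j6 -0.000
```

Emit:
arm_command(motion=[[[0, 0, 0, 0, 0, 0.003, 0], [0, 0, 0, 0, 0, 0.005, 0], [0, 0, 0, 0, 0, 0.005, 0]]])

```text
time: 22.7
tool_pos: [0.5592, 0.0884, 0.0959]
tool_rot: [3.142, 0.001, -3.14]
contact_force: [-2.0, -0.8, 7.2]
opening: 0.0501
```

```bash
python3 -c "
from h import *
st()"
```

```text
t22.70 yaw 3.1430 (180.08deg) q6 -1.5509 pos [0.5592 0.0884 0.0959] open 0.0501 Fx 2.03 Fy(jaw) -0.81 Fz 7.18 T [ 0.042  0.509 -0.063] j6 0.003
```

Contact came at TCP z = 0.096, which puts the rim at 0.084, the height of the flat, and the cap met no resistance before it. I'm releasing and lifting clear.

Emit:
arm_command(motion=[[[0, 0, 0, 0, 0, -0.002, 0.35], [0, 0, 0, 0, 0, -0.002, 0.35], [0, 0, 0, 0, 0, -0.002, 0.35], [0, 0, 0, 0, 0, -0.1, 0.35], [0, 0, 0, 0, 0, -0.25, 0.35], [0, 0, 0, 0, 0, -0.35, 0.35], [0, 0, 0, 0, 0, -0.35, 0.35]]])

```text
time: 23.4
tool_pos: [0.5615, 0.0885, 0.2047]
tool_rot: [3.141, 0.009, -3.14]
contact_force: [-0.2, -0.4, 1.1]
opening: 0.0619
```

Emit:
arm_command(motion=[[[0, 0, 0, 0.5, 0.2, -0.05, 0.35], [0, 0, 0, 0.5, 0.4, -0.05, 0.35], [0, 0, 0, 0.5, 0.6, -0.05, 0.35], [0, 0, 0, 0.5, 0.6, -0.05, 0.35], [0, 0, 0, 0.5, 0.6, -0.05, 0.35], [0, 0, 0, 0.5, 0.6, -0.05, 0.35]]])

```text
time: 24.0
tool_pos: [0.4059, 0.2718, 0.2145]
tool_rot: [3.14, -0.001, -3.135]
contact_force: [-0.6, -0.1, -0.1]
opening: 0.0621
```

```bash
python3 -c "
from h import *
st()
c=robot.read_camera('scene'); crop(c,240,150,100,90,6,'s8.png'); s=c; cv2.imwrite('pics/s8f.png',c['image'][:,:,::-1])
c=robot.read_camera('top'); crop(c,190,140,120,70,6,'t8.png'); cv2.imwrite('pics/t8f.png',c['image'][:,:,::-1])
for X in (pts(c),pts(s)):
    m=(X[...,2]>.108)&(X[...,2]<.135)&(abs(X[...,0]-.557)<.05)&(abs(X[...,1]-.088)<.05)
    A=X[m]; print(m.sum(),A.mean(0),np.median(A,0),A.min(0),A.max(0))"
```

```text
t24.00 yaw 3.1487 (180.41deg) q6 -1.1465 pos [0.4059 0.2718 0.2145] open 0.0621 Fx 0.63 Fy(jaw) -0.06 Fz -0.08 T [-0.031  0.031  0.063] j6 0.791
295 [0.55829903 0.08782555 0.1195587 ] [0.55852641 0.08824742 0.11958713] [0.53525479 0.0629024  0.10985455] [0.58412535 0.11256311 0.1281658 ]
107 [0.55419029 0.07901258 0.1166422 ] [0.55353773 0.07608218 0.1182152 ] [0.53445678 0.05856873 0.10801246] [0.58280059 0.10767543 0.12153008]
```

View pics/s8.png

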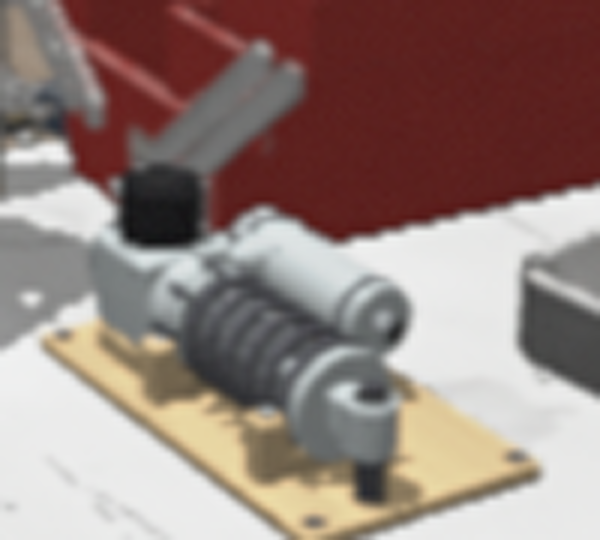

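View pics/t8f.png

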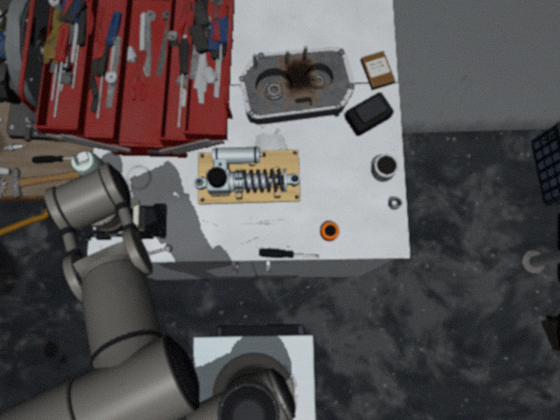

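The cap's top is at 0.1196 (expected 0.120). In the top view it sits level and centred on the head at (217,178), and the other objects in view, including the orange look-alike, haven't moved. The arm is clear of everything, so I'm handing in.

```bash
python3 -c "
from h import *
print(robot.hand_in())"
```

```text
the job is handed in; nothing more can be done
None
```

The damping is reset, the black dust cap is on the head, and I handed the job in at about 24 s of the 72 s allowed.

- **To the stop:** I turned the knob clockwise in two regripped strokes with a light 12 N grip. The stop came at about 60°, so the knob started three clicks out. The highest torque I read there was 0.41 N m, below the 0.55 limit, and the grip appeared to slip rather than force it. Readings were only taken at the end of each step, so a brief higher peak in between can't be ruled out.
- **Backing out:** I turned it back four clicks in two strokes of 40.0° and 39.9°. The torque was about zero at the end of each, which means the knob was resting in a detent, and then I released it. The torque jolts of single clicks were partly lost in noise, so the count rests on the turned angle plus those zero readings.
- **Dust cap:** I squared the cap up in both directions, carried it over and lowered it with no resistance until it met the flat at about 7 N. In the images its top is at 119.6 mm (120 expected), level and centred.
- **The rest of the bench:** In the last top view the orange look-alike, piston, valve spring and screwdriver had not moved. The arm hid the bearing and most of the spanner in that view, but it never went down near them.
- **Disagreement:** The two cameras put the centre of the seated cap up to about 9 mm apart. The scene camera mostly sees the near side, and it read the bare knob about 7 mm off in the same way, so I trusted the top view and the axis felt while gripping.

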